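Pack up the polishing bench: gauge out, hand tools into the drawer

ROBOT

A 6-joint arm with a two-finger parallel gripper is mounted at the origin on the work surface. World frame = base frame: x ahead of the robot, y to its left, z up, the work surface at z = 0. Lengths are in m, angles in rad, forces in N, time in s.
With the tool pointing down it reaches from about 0.225 to 0.875 m from the base axis. Payload 3.4 kg.
Tool frame: the origin (TCP) lies at the very end of the fingers, on their centre line; the grasp point (between the pads) lies 19 mm behind it (manip.tcp_to_grasp is the distance from the TCP to the grasp point, in m); z points along the fingers, y is the line along which they close (so a half turn about z gives the same grasp; the last joint's range is limited). The gripper opens to 85 mm and grips with 20 to 120 N. Pads are 22 mm wide; open, the fingers measure 114 mm over their backs; the gripper's body (76 mm by 85 mm) begins 54 mm behind the grasp point. The pads swing forward as they close: fully open they stand 13 mm farther back than shut.
Start: joints at [1.203, 0.276, 1.505, -0, 1.361, -0.121], TCP at [0.14, 0.558, 0.231] pointing down, gripper open.
Joint ranges: [-2.89, 2.89], [-0.75, 2.08], [0.22, 2.7], [-1.18, 4.32], [0.11, 2.71], [-2.7, 2.7]. Speed limits (rad/s): [2.57, 2.57, 3.14, 3.14, 3.14, 3.14].

INTERFACE

Orientations are given as a unit quaternion [w, x, y, z].
In Python, from rig import status, get_image, job, manip gives the robot as it stands.
- The arm moves only by the tool apply_moves, never from a script. Its arguments are lists of equal length, an entry for each row: "xyz": the shift along the tool's x, y, z each as a share of 0.3 m, from -1 to 1, a list of three; "rot": the turn, a rotation vector about the tool's x, y, z each as a share of 60 degrees, from -1 to 1, a list of three; "hand": the opening, from -1 (shut) to 1 (fully open). A call has 1 to 8 rows; each row shifts and turns the commanded pose from where the row before left it, along the tool's axes as they then stand; what a row does not reach is not made up. A row lasts 1/8 s, in which the tool goes at most 62.5 mm and 10.7 degrees, less where a joint would pass 70% of its speed; a pose out of reach is approached as far as the arm can. A call with a number of a shift or a turn outside -1 to 1 is refused whole. A call with a gripper value outside its range is refused whole. The fingers move at their own pace and stop on an object; "force" is the grip in N (left out, the last holds). Time passes only in rows, so rows that do not move let the fingers close. It gives the time, the measured TCP pose, the force, the opening and the grip force at its end, in the units of the state.
- status.get_state(): the state, without advancing time (a new reading comes with each control period).
- get_image(name): name is "side" or "top"; returns a dict with "pixels" (384x512x3 uint8, red, green, blue), "fovy" (degrees; the focal length in pixels is half the picture's height over the tangent of half this angle, whatever the lens; pixels are square), "cx", "cy" (the principal point, pixels), "dist" ([k1, k2, p1, p2, k3] as OpenCV has them; the pictures are not rectified), "origin" and "orientation" of the camera in the world. Camera axes: x right, y down, z forward; pixel columns grow to the right and rows downward; lengths in m; the calibration is good to about 2 mm. A picture is of the moment at which its call begins. There is no depth.
- job.sign_off(): hands the job in; it is judged then, once.
The state is a dict: "clock": time; "qpos": joint angles; "qd": joint speeds; "effort": joint torques, N m; "position": TCP position; "ee_rot": TCP orientation; "contact_force": force on the tool from outside, world axes, zero at the start; "moment": the same for the moment, N m; "width": finger opening in m; "gripper_force": force on a finger pad.
Only numpy, scipy, OpenCV 4.12 (cv2) and the standard library are available. Lean on these libraries where they do the work, as an engineer would, in place of code of your own. Each camera call takes 0.05 s, during which the arm holds its last target. There are 200 camera calls.

TASK

Pull the blue drawer wide open, take the green dial gauge out of it and lay it flat and lengthwise on the black rubber mat. Put every hand tool that is lying on the bench (there may be three or four: red, yellow, wooden or blue handle) into the drawer, each flat on the drawer floor and none on top of another, all lengthwise front to back with the handle end towards the drawer's front. When everything is in its place push the drawer fully shut, and do not disturb the other things on the bench.

Things in the scene. Friction and masses are not known exactly. Their poses are not given: they have to be found in the camera images.
- red_tool: engraving pen with a red handle, black bands and a thin round nose, lying on the bench; may be absent. 145 mm long: handle 85 long, 24 wide, 22 high, then a working end 60 long, at most 14 wide. Origin at mid length, 11 mm above what it lies on; x runs from handle to working end: the handle spans x = -72 to +12 mm (grip at -30, near the centre of mass). About 80 g.
- yellow_tool: flat file with a yellow handle and a flat dark blade (14 mm wide, 4 mm thick), lying on the bench; may be absent. 145 mm long: handle 85 long, 24 wide, 22 high, then a working end 60 long, at most 14 wide. Origin at mid length, 11 mm above what it lies on; x runs from handle to working end: the handle spans x = -72 to +12 mm (grip at -30, near the centre of mass). About 80 g.
- wood_tool: square burnisher with a brown wooden handle with brass bands and a steel bar, lying on the bench; may be absent. 145 mm long: handle 85 long, 24 wide, 22 high, then a working end 60 long, at most 14 wide. Origin at mid length, 11 mm above what it lies on; x runs from handle to working end: the handle spans x = -72 to +12 mm (grip at -30, near the centre of mass). About 80 g.
- blue_tool: round scriber with a blue handle and a thin steel rod, lying on the bench; may be absent. 145 mm long: handle 85 long, 24 wide, 22 high, then a working end 60 long, at most 14 wide. Origin at mid length, 11 mm above what it lies on; x runs from handle to working end: the handle spans x = -72 to +12 mm (grip at -30, near the centre of mass). About 80 g.
- gauge: green thickness gauge, 140 mm long, 20 high, in the drawer at the start: a green bar 24 mm wide (x = -70 to +15 mm; grip it at about -20), then a round dial 50 mm across centred at x = +32, then two small jaws to x = +70. Origin at mid length and mid height, 10 mm above what it lies on; x runs from bar to jaws. About 120 g.
- mat: black rubber mat fixed flat on the bench, 200 mm long (its x) by 110 mm wide (its y), 3 mm thick. Origin at the centre of its underside.
- chest_drawer0 (a joint): opening of the blue-fronted drawer of the grey chest, in m: 0 shut, 0.19 at the stop. It slides straight out along the -x of its handle point, with about 1 N of friction, and stays where it is left. The chest is 270 mm deep, 300 wide, 85 high.
- chest_drawer0_handle (a point): middle of the drawer's steel bar handle: a bar about 120 mm long and 10 mm thick, parallel to the drawer front, 35 mm out from it and 47 mm above the bench; pinch it from above, one finger in front, one behind. Moves with the drawer. x points from the handle into the chest, y along the bar.
- drawer_floor (a point): point on the middle line of the drawer's inner floor, 60 mm behind the inside of its front, 22 mm above the bench; moves with the drawer. x points into the chest, y across, z up. Inside it spans x = -60 to +165 mm, y = -129 to +129 mm; side walls rise 41 mm, front 50 mm, chest top 63 mm above it. Open by q, it is uncovered up to x = q - 66 mm.
- bottle: clear water bottle with a green cap, 64 mm across, 200 mm tall; a bystander to leave alone. Origin at the centre of its underside.
- polish_block: blue and white polishing block, 90 x 30 x 28 mm; a bystander to leave alone. Origin at the centre of its underside.
- jar: amber jar with a steel lid, 48 mm across, 55 mm tall; a bystander to leave alone. Origin at the centre of its underside.
- dish: white ceramic dish, 76 mm across, 30 mm tall; a bystander to leave alone. Origin at the centre of its underside.
- weight: brass weight, a disc 40 mm across, 30 mm tall; a bystander to leave alone. Origin at the centre of its underside.
- stone_case: clear flat case lying on top of the chest, 80 x 60 x 24 mm; a bystander to leave alone. Origin at the centre of its underside.
There are look-alikes about, which are no part of the job. Leave any orange or purple look-alike of the red_tool alone.

How it is judged:
By the outcome, as a careful person would: the job done as asked, in the order asked, and still so for the second after the job is handed in, with the robot touching nothing.
Of red_tool, yellow_tool, wood_tool, blue_tool only 3 to 4 are there at a start; the rules pass over those that are not, and their reading is None.
At some moment in a run one of red_tool, yellow_tool, wood_tool, blue_tool, gauge may be knocked a few centimetres aside while the robot is not near it.
Once in a run the grip may slacken for a moment while it holds something.
It also fails if it takes over 208 s, if anything falls off the work surface, if the arm or the gripper's body presses on something with over 40 N, if the wrist force passes 120 N, or if a joint passes its speed limit or range.

## Working session

There is one attempt and no reset: what is moved stays moved. The work goes in short steps, Python scripts to look and compute and a tool call to move; the robot and the scene stay as the last step left them, time stands still between calls to the robot, and variables do not carry over. Pictures are saved under pics/ and viewed, at most 14 in all, crops included, and the job is handed in when it is done.

Besides the shell and the picture viewer there is one more tool, called after ">>>" in YAML: its name, and indented under it one key for each argument. apply_moves: Moves the arm, as the interface text tells. Its arguments: {"type":"object","properties":{"xyz":{"type":"array","items":{"type":"array","items":{"type":"number","minimum":-1,"maximum":1}}},"rot":{"type":"array","items":{"type":"array","items":{"type":"number","minimum":-1,"maximum":1}}},"hand":{"type":"array","items":{"type":"number"}},"force":{"type":"number"}},"required":["xyz","rot","hand"]}

```bash
ls; mkdir -p pics; python3 - <<'E'
from rig import status,get_image,manip
import cv2
s=status.get_state();print(s)
for n in("top","side"):
    d=get_image(n);print(n,{k:v for k,v in d.items() if k!="pixels"})
    cv2.imwrite(f"pics/{n}0.png",cv2.resize(d["pixels"][:,:,::-1],(800,600),interpolation=cv2.INTER_CUBIC))
E
```

```text
pics
{'clock': 0.0, 'qpos': array([ 1.20299442e+00,  2.76613471e-01,  1.50614418e+00, -9.53573033e-06,
        1.36069082e+00, -1.21005264e-01]), 'qd': array([-3.00581146e-04,  1.47688011e-03,  3.67259453e-04, -5.45354553e-04,
       -1.03828285e-03, -9.01532898e-05]), 'effort': array([ 1.98696442e-03, -4.16767430e+01, -2.45810258e+01,  2.65678746e-04,
        1.09798802e-02,  3.20701486e-05]), 'position': array([0.1402915 , 0.55707667, 0.23042477]), 'ee_rot': array([-2.20010427e-04,  1.23084350e-01,  9.92395779e-01, -9.01464165e-04]), 'contact_force': array([ 0.49996796,  0.07823382, -0.59761983]), 'moment': array([-0.00128319,  0.00208662, -0.0249042 ]), 'gripper_force': 0.0, 'width': 0.08540854183739806}
top {'fovy': 53.97858515115413, 'cx': 255.42149996812947, 'cy': 192.56309665592732, 'dist': array([0.01335364, 0.        , 0.        , 0.        , 0.        ]), 'origin': array([ 0.40314707, -0.05331913,  1.15144734]), 'orientation': array([-0.03591518,  0.70876602, -0.70332491,  0.04116923])}
side {'fovy': 57.83940872157982, 'cx': 252.663614695102, 'cy': 192.96697578428132, 'dist': array([-0.0927252,  0.       ,  0.       ,  0.       ,  0.       ]), 'origin': array([0.27928969, 0.59128287, 0.78975247]), 'orientation': array([ 0.07632938, -0.1659688 ,  0.90748968, -0.37827328])}
```

View pics/top0.png

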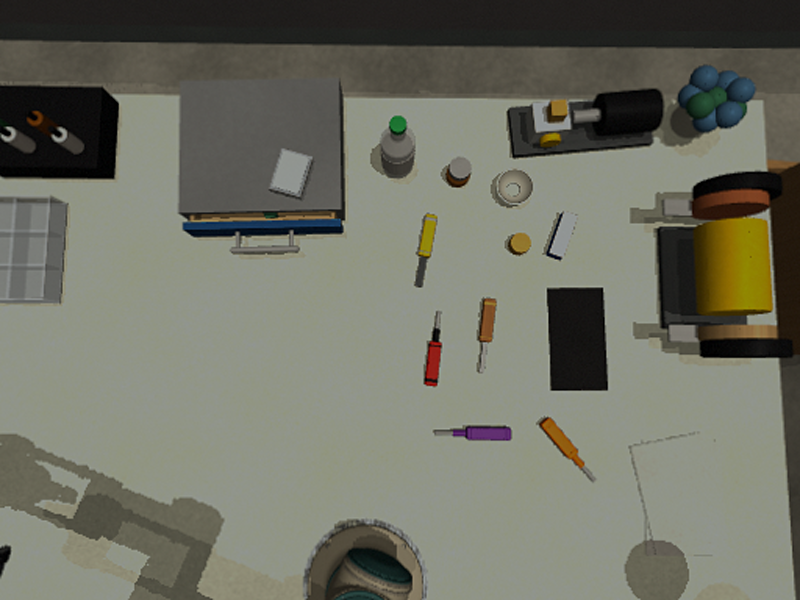

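View pics/side0.png

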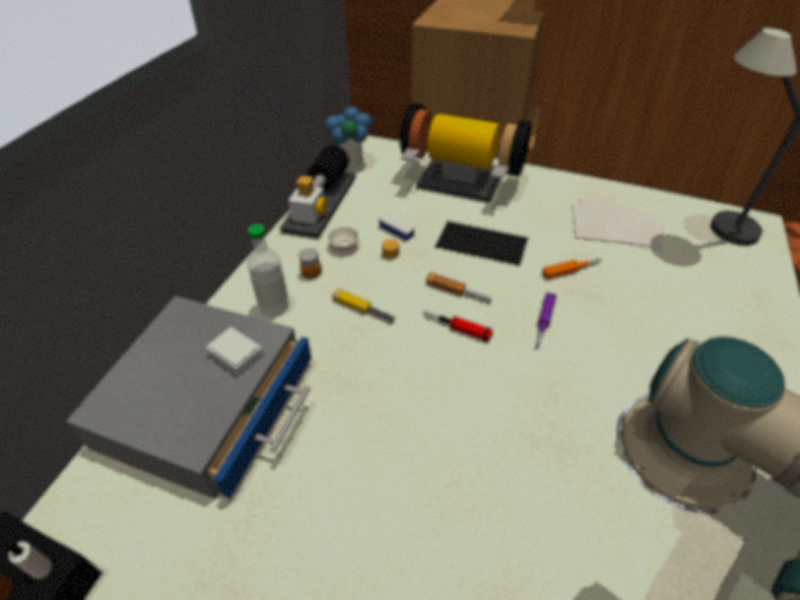

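The top view (800x600) shows yellow (427,250), red (433,350) and wood (486,335) tools and no blue one. The mat is at (577,339), the drawer handle at (265,247) and the drawer is slightly ajar. Purple and orange are look-alikes.

```bash
cat > h.py <<'E'
import numpy as np, cv2
from scipy.spatial.transform import Rotation as R
from rig import status,get_image
def Rq(q): return R.from_quat(np.r_[q[1:],q[0]])
def look(name="top",save=None):
    d=get_image(name); d["hsv"]=cv2.cvtColor(d["pixels"],cv2.COLOR_RGB2HSV)
    if save: cv2.imwrite(f"pics/{save}.png",cv2.resize(d["pixels"][:,:,::-1],(800,600),interpolation=cv2.INTER_CUBIC))
    return d
def K(d):
    f=d["pixels"].shape[0]/2/np.tan(np.radians(d["fovy"]/2)); return np.array([[f,0,d["cx"]],[0,f,d["cy"]],[0,0,1]])
def plane(d,px,z):
    px=np.asarray(px,float).reshape(-1,1,2); n=cv2.undistortPoints(px,K(d),d["dist"])[:,0]
    v=Rq(d["orientation"]).apply(np.c_[n,np.ones(len(n))]); o=d["origin"]
    return o+v*((z-o[2])/v[:,2])[:,None]
def project(d,p):
    Rm=Rq(d["orientation"]).inv(); 
    return cv2.projectPoints(np.atleast_2d(p).astype(float),Rm.as_rotvec(),-Rm.apply(d["origin"]),K(d),d["dist"])[0][:,0]
def blob(d,lo,hi,roi=None,n=20):
    m=cv2.inRange(d["hsv"],np.array(lo),np.array(hi))
    if roi: k=np.zeros_like(m); a,b,c,e=roi; k[b:e,a:c]=255; m&=k
    c,l,st,ce=cv2.connectedComponentsWithStats(m)
    return [np.argwhere(l==i)[:,::-1] for i in sorted(range(1,c),key=lambda i:-st[i,4]) if st[i,4]>=n]
def rect(d,pts,z):
    w=plane(d,pts,z)[:,:2]; (c,s,a)=cv2.minAreaRect(w.astype(np.float32)*1000)
    m=w.mean(0); ev,V=np.linalg.eigh(np.cov((w-m).T)); v=V[:,1]; v=v*np.sign(v[0])
    return dict(mean=m.round(4),centre=np.round(np.array(c)/1000,4),size=np.round(s,0),yaw=round(float(np.degrees(np.arctan2(v[1],v[0]))),1))
def yawdeg(): # direction of the tool y axis (closing line), degrees
    y=Rq(status.get_state()["ee_rot"]).as_matrix()[:,1]; return np.degrees(np.arctan2(y[1],y[0]))
def plan(p,yaw=None,s=None):
    """turn about tool z (deg, closing line -> world angle yaw mod 180), then shift in the turned tool axes, both in shares"""
    s=status.get_state(); q=Rq(s["ee_rot"]); r=0
    if yaw is not None: r=-((yaw-yawdeg()+90)%180-90)
    z=q.as_matrix()[:,2]
    q2=q*R.from_rotvec([0,0,np.radians(r)])
    d=q2.inv().apply(np.asarray(p)-s["position"])/0.3
    print("rotz share",round(r/60,3),"then xyz",d.round(3),"tilt",z.round(3),"j6",s["qpos"][5].round(2))
E
python3 - <<'E'
from h import *
d=look()
C=dict(red=((0,170,90),(4,255,255)),yellow=((22,150,120),(32,255,255)),wood=((8,90,80),(17,255,255)),green=((50,80,40),(80,255,255)),blue=((100,150,60),(125,255,255)))
for k,(a,b) in C.items():
    for p in blob(d,a,b,(100,120,400,290),8): print(k,len(p),p.mean(0).round(1),rect(d,p,.015 if k!="blue" else .072))
m=[p for p in blob(d,(0,0,0),(180,255,45),(330,170,400,260),300)]
for p in m: print("mat",len(p),p.mean(0),rect(d,p,.003))
g=[p for p in blob(d,(0,0,100),(180,60,175),(140,145,195,165),20)]
for p in g: print("handle?",len(p),p.mean(0),p.min(0),p.max(0))
print(d["hsv"][155:162,150:190:8].tolist())
for a in ((148,156),(190,156)):print(plane(d,a,.052))
print(yawdeg())
E
```

```text
red 149 [276.9 231.7] {'mean': array([ 0.4102, -0.1266]), 'centre': array([ 0.4098, -0.1265]), 'size': array([22., 61.]), 'yaw': -7.0}
red 17 [275.2 245.2] {'mean': array([ 0.37  , -0.1217]), 'centre': array([ 0.3705, -0.1225]), 'size': array([ 6., 21.]), 'yaw': 85.4}
red 14 [278.1 219.4] {'mean': array([ 0.447 , -0.1301]), 'centre': array([ 0.4469, -0.1299]), 'size': array([18.,  6.]), 'yaw': 84.8}
yellow 158 [273.2 151.5] {'mean': array([ 0.6549, -0.1151]), 'centre': array([ 0.6539, -0.115 ]), 'size': array([22., 71.]), 'yaw': -10.7}
yellow 61 [333.  156.4] {'mean': array([ 0.6412, -0.2985]), 'centre': array([ 0.64  , -0.2972]), 'size': array([36., 22.]), 'yaw': 77.7}
yellow 13 [275.9 137.8] {'mean': array([ 0.6978, -0.1233]), 'centre': array([ 0.6979, -0.1236]), 'size': array([19.,  5.]), 'yaw': 78.4}
wood 170 [311.8 206.1] {'mean': array([ 0.4878, -0.2322]), 'centre': array([ 0.4872, -0.2321]), 'size': array([22., 71.]), 'yaw': -7.4}
wood 94 [356.4 277.8] {'mean': array([ 0.2762, -0.3621]), 'centre': array([ 0.2702, -0.3655]), 'size': array([82., 24.]), 'yaw': 43.8}
wood 18 [313.
[... 653 characters left out ...]
.]), 'yaw': 1.4}
handle? 663 [166.94268477 157.12669683] [140 148] [194 164]
[[[39, 23, 145], [27, 42, 139], [39, 27, 150], [38, 32, 150], [38, 25, 150]], [[37, 30, 145], [27, 43, 138], [37, 30, 151], [39, 22, 152], [41, 23, 152]], [[38, 21, 147], [28, 43, 143], [37, 29, 116], [40, 18, 86], [36, 23, 110]], [[26, 18, 99], [23, 22, 103], [23, 21, 107], [21, 23, 112], [19, 24, 116]], [[24, 21, 120], [22, 22, 125], [19, 22, 128], [25, 22, 128], [22, 23, 124]], [[21, 22, 114], [21, 23, 109], [21, 24, 106], [19, 20, 101], [20, 24, 94]], [[15, 25, 83], [26, 26, 69], [28, 41, 74], [24, 44, 86], [28, 45, 74]]]
[[0.629677   0.25716241 0.052     ]]
[[0.63085526 0.13335676 0.052     ]]
75.86178649820626
```

```bash
python3 - <<'E'
from h import *
d=look()
im=d["pixels"][:,:,::-1]
cv2.imwrite("pics/c1.png",cv2.resize(im[125:265,110:390],(800,400),interpolation=cv2.INTER_CUBIC))
E
```

```text
(no output)
```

View pics/c1.png

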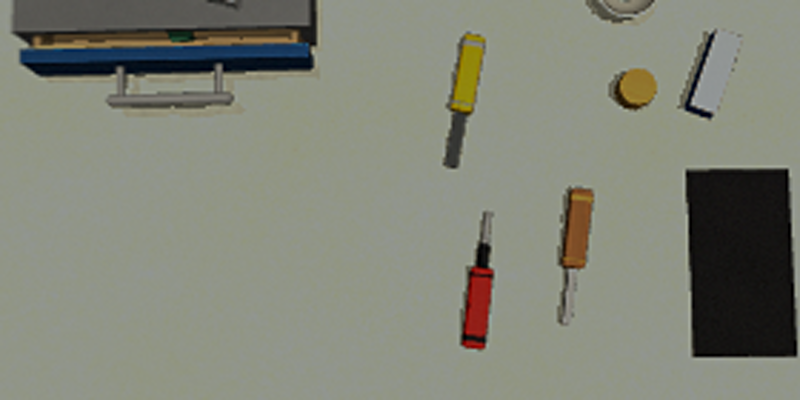

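Crop: drawer bar ends sit at about (147.8,160) and (191.9,159.6) in full-picture pixels. Tool handles: yellow and wood point up (+x), red points down.

```bash
python3 - <<'E'
from h import *
d=look()
e=plane(d,[(147.8,160.),(191.9,159.6)],.050);print(e)
m=e.mean(0);m[2]=.047
s=look("side");print("side px800",project(s,e)*800/512, project(s,m)*800/512)
b=blob(d,(100,150,60),(125,255,255),(100,120,230,160),100)[0]
# top edge of the blue front per column
cols=range(122,216,3);t=[(c,b[b[:,0]==c,1].min()-.5) for c in cols if (b[:,0]==c).any()]
w=plane(d,t,.072);print("front back-edge slope deg",np.degrees(np.arctan(np.polyfit(w[:,1],w[:,0],1)[0])),w[:,0].mean(),"y ends",plane(d,[(b[:,0].min()-.5,143),(b[:,0].max()+.5,143)],.072)[:,1])
plan([.62,.193,.15],1.0)
E
```

```text
[[0.61806362 0.25786511 0.05      ]
 [0.62048408 0.12780183 0.05      ]]
side px800 [[273.84059663 446.81251314]
 [310.71233736 383.10483555]] [[293.35329487 414.58320655]]
front back-edge slope deg -2.019500763489642 0.6703812837596393 y ends [0.34411353 0.05083603]
rotz share 1.248 then xyz [-1.242  1.577  0.27 ] tilt [-0.    -0.001 -1.   ] j6 -0.12
```

>>> apply_moves:
  xyz:
    - [0,0,0]
    - [0,0,0]
    - [0,0,0]
    - [0,0,0]
    - [0,0,0]
    - [0,0,0]
    - [0,0,0]
    - [0,0,0]
  rot:
    - [0,0,0.156]
    - [0,0,0.156]
    - [0,0,0.156]
    - [0,0,0.156]
    - [0,0,0.156]
    - [0,0,0.156]
    - [0,0,0.156]
    - [0,0,0.156]
  hand: [-0.34,-0.34,-0.34,-0.34,-0.34,-0.34,-0.34,-0.34]

```text
clock: 1.3
position: [0.1405, 0.5576, 0.2312]
ee_rot: [0.0, 0.703, 0.711, -0.0]
contact_force: [0.5, 0.4, -1.7]
width: 0.0282
gripper_force: 0.0
```

>>> apply_moves:
  xyz:
    - [-0.103,0.131,0.02]
    - [-0.103,0.131,0.02]
    - [-0.103,0.131,0.02]
    - [-0.103,0.131,0.02]
    - [-0.103,0.131,0.02]
    - [-0.103,0.131,0.02]
    - [-0.103,0.131,0.02]
    - [-0.103,0.131,0.02]
  rot:
    - [0,0,0]
    - [0,0,0]
    - [0,0,0]
    - [0,0,0]
    - [0,0,0]
    - [0,0,0]
    - [0,0,0]
    - [0,0,0]
  hand: [-0.34,-0.34,-0.34,-0.34,-0.34,-0.34,-0.34,-0.34]

```text
clock: 2.3
position: [0.4603, 0.3147, 0.1832]
ee_rot: [-0.0, 0.701, 0.713, 0.0]
contact_force: [0.4, 0.5, -0.2]
width: 0.0282
gripper_force: 0.0
```

```bash
python3 - <<'E'
from h import *
s=status.get_state();print(s["position"],s["width"],yawdeg())
plan([.6193,.193,.028],1.8)
E
```

```text
[0.46029645 0.31473648 0.18319503] 0.028188086450847742 0.97197605345167
rotz share -0.014 then xyz [-0.422  0.517  0.517] tilt [ 0.  0. -1.] j6 0.46
```

>>> apply_moves:
  xyz:
    - [-0.105,0.129,0]
    - [-0.106,0.129,0]
    - [-0.106,0.129,0]
    - [-0.105,0.13,0]
    - [0,0,0.15]
    - [0,0,0.15]
    - [0,0,0.12]
    - [0,0,0.097]
  rot:
    - [0,0,-0.014]
    - [0,0,0]
    - [0,0,0]
    - [0,0,0]
    - [0,0,0]
    - [0,0,0]
    - [0,0,0]
    - [0,0,0]
  hand: [-0.34,-0.34,-0.34,-0.34,-0.34,-0.34,-0.34,-0.34]

```text
clock: 3.3
position: [0.6172, 0.1934, 0.0266]
ee_rot: [-0.0, 0.696, 0.718, -0.001]
contact_force: [-24.3, -1.9, 149.1]
width: 0.0285
gripper_force: 30.4
```

>>> apply_moves:
  xyz:
    - [0,0,0]
    - [0,0,0]
    - [0,0,0]
    - [0,0,0]
  rot:
    - [0,0,0]
    - [0,0,0]
    - [0,0,0]
    - [0,0,0]
  hand: [-1,-1,-1,-1]
  force: 40

```text
clock: 3.8
position: [0.6176, 0.1937, 0.0282]
ee_rot: [-0.0, 0.696, 0.718, 0.0]
contact_force: [0.9, 0.4, -0.5]
width: 0.0099
gripper_force: 38.9
```

```bash
python3 - <<'E'
from h import *
s=status.get_state();print(s["position"],s["width"],s["gripper_force"],s["contact_force"],yawdeg())
E
```

```text
[0.6175967  0.19365309 0.02817195] 0.009872673382993023 38.88724386692047 [ 0.87247877  0.4156178  -0.5256728 ] 1.8234581851228469
```

>>> apply_moves:
  xyz:
    - [0,-0.04,0]
    - [0,-0.09,0]
    - [0,-0.09,0]
    - [0,-0.09,0]
    - [0,-0.09,0]
    - [0,-0.09,0]
    - [0,-0.04,0]
    - [0,0,0]
  rot:
    - [0,0,0]
    - [0,0,0]
    - [0,0,0]
    - [0,0,0]
    - [0,0,0]
    - [0,0,0]
    - [0,0,0]
    - [0,0,0]
  hand: [-1,-1,-1,-1,-1,-1,-1,-1]

```text
clock: 4.8
position: [0.4568, 0.1883, 0.0282]
ee_rot: [-0.001, 0.696, 0.718, -0.001]
contact_force: [-0.4, -0.3, -1.7]
width: 0.0095
gripper_force: 40.1
```

>>> apply_moves:
  xyz:
    - [0,-0.02,0]
    - [0,-0.015,0]
    - [0,0,0]
  rot:
    - [0,0,0]
    - [0,0,0]
    - [0,0,0]
  hand: [-1,-1,-1]

```text
clock: 5.18
position: [0.448, 0.1881, 0.0282]
ee_rot: [-0.0, 0.696, 0.718, -0.0]
contact_force: [-0.2, -1.4, -0.5]
width: 0.0096
gripper_force: 40.2
```

```bash
python3 - <<'E'
from h import *
s=status.get_state();print(s["position"],s["width"],s["contact_force"],yawdeg())
d=look(save="t2")
E
```

```text
[0.44802005 0.18805069 0.02816551] 0.009595521089493398 [-0.17639709 -1.38419982 -0.46694325] 1.8158117793439101
```

View pics/t2.png

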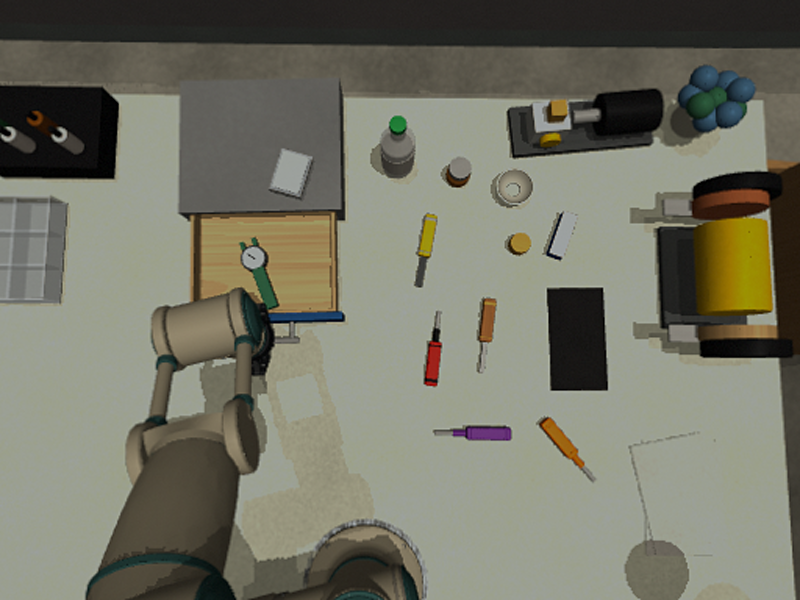

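The drawer is now open about 17 cm plus. The gauge lies in it: dial at (253,258), bar end at (270,303). I'll pull slowly to the stop.

>>> apply_moves:
  xyz:
    - [0,-0.012,0]
    - [0,-0.012,0]
    - [0,0,0]
  rot:
    - [0,0,0]
    - [0,0,0]
    - [0,0,0]
  hand: [-1,-1,-1]

```text
clock: 5.6
position: [0.4464, 0.188, 0.0283]
ee_rot: [0.004, 0.695, 0.719, 0.004]
contact_force: [11.2, -4.3, -12.6]
width: 0.0095
gripper_force: 39.3
```

>>> apply_moves:
  xyz:
    - [0,-0.012,0]
    - [0,0,0]
  rot:
    - [0,0,0]
    - [0,0,0]
  hand: [-1,-1]

```text
clock: 5.85
position: [0.4465, 0.1881, 0.0283]
ee_rot: [0.006, 0.695, 0.719, 0.006]
contact_force: [16.8, -4.8, -19.1]
width: 0.0095
gripper_force: 39.0
```

>>> apply_moves:
  xyz:
    - [0,0.03,0]
    - [0,0,0]
    - [0,0,0]
    - [0,0,-0.05]
    - [0,0,-0.1]
    - [0,0,-0.15]
    - [0,0,-0.15]
    - [0,-0.1,-0.05]
  rot:
    - [0,0,0]
    - [0,0,0]
    - [0,0,0]
    - [0,0,0]
    - [0,0,0]
    - [0,0,0]
    - [0,0,0]
    - [0,0,0]
  hand: [-1,-0.34,-0.34,-0.34,-0.34,-0.34,-0.34,-0.34]

```text
clock: 6.85
position: [0.4191, 0.1882, 0.1814]
ee_rot: [0.002, 0.696, 0.718, 0.003]
contact_force: [-0.0, -0.3, -0.6]
width: 0.0282
gripper_force: 0.0
```

```bash
python3 - <<'E'
from h import *
s=status.get_state();print(s["position"],s["width"],s["contact_force"],yawdeg())
d=look(save="t3")
for p in blob(d,(50,80,40),(85,255,255),(120,135,220,205),8): print("green",len(p),p.mean(0).round(1),rect(d,p,.040))
b=blob(d,(100,150,60),(125,255,255),(100,170,230,230),20)
b=np.vstack(b)
t=[(c,b[b[:,0]==c,1].min()-.5) for c in range(b[:,0].min()+3,b[:,0].max()-3) if (b[:,0]==c).any()]
w=plane(d,t,.072);A=np.polyfit(w[:,1],w[:,0],1);r=w[:,0]-np.polyval(A,w[:,1]);w=w[abs(r)<.004];A=np.polyfit(w[:,1],w[:,0],1)
print("front back edge: x=",A,"slope",np.degrees(np.arctan(A[0])),"at y=.19",np.polyval(A,.19),"y range",w[:,1].min(),w[:,1].max())
im=d["pixels"][:,:,::-1]
cv2.imwrite("pics/c3.png",cv2.resize(im[130:225,110:230],(720,570),interpolation=cv2.INTER_CUBIC))
E
```

```text
[0.41913368 0.18820466 0.18136966] 0.028212525020903646 [-0.02140696 -0.31920435 -0.55968034] 1.7901573214298216
green 208 [169.  182.6] {'mean': array([0.5525, 0.1954]), 'centre': array([0.5528, 0.1954]), 'size': array([81., 22.]), 'yaw': 22.0}
green 12 [162.6 153.3] {'mean': array([0.6407, 0.2174]), 'centre': array([0.6412, 0.2175]), 'size': array([14.,  7.]), 'yaw': 25.5}
green 12 [154.7 155.8] {'mean': array([0.6328, 0.2407]), 'centre': array([0.6326, 0.2406]), 'size': array([12.,  7.]), 'yaw': 23.5}
front back edge: x= [-0.03403926  0.50569065] slope -1.9495529422640645 at y=.19 0.4992231878797227 y range 0.05794075790246081 0.21531781751530898
```

View pics/c3.png

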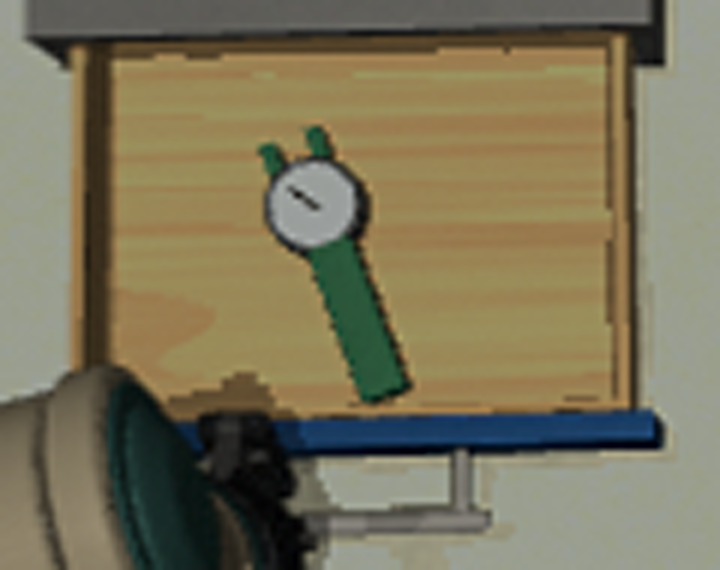

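```bash
python3 - <<'E'
from h import *
print(status.get_state()["qpos"].round(2))
plan([.5627,.1996,.0255],112)
E
```

```text
[0.27 0.13 1.83 0.   1.18 0.24]
rotz share 1.164 then xyz [0.477 0.151 0.52 ] tilt [ 0.001  0.002 -1.   ] j6 0.24
```

>>> apply_moves:
  xyz:
    - [0,0,0]
    - [0,0,0]
    - [0,0,0]
    - [0,0,0]
    - [0,0,0]
    - [0,0,0]
    - [0,0,0]
    - [0,0,0]
  rot:
    - [0,0,0.1455]
    - [0,0,0.1455]
    - [0,0,0.1455]
    - [0,0,0.1455]
    - [0,0,0.1455]
    - [0,0,0.1455]
    - [0,0,0.1455]
    - [0,0,0.1455]
  hand: [0.1,0.1,0.1,0.1,0.1,0.1,0.1,0.1]

```text
clock: 7.9
position: [0.4155, 0.1874, 0.178]
ee_rot: [-0.0, 0.982, 0.188, -0.0]
contact_force: [0.9, 0.6, 0.2]
width: 0.047
gripper_force: 0.0
```

>>> apply_moves:
  xyz:
    - [0.12,0.038,0]
    - [0.12,0.038,0]
    - [0.12,0.038,0]
    - [0.117,0.037,0]
    - [0,0,0.1]
    - [0,0,0.1]
    - [0,0,0.05]
    - [0,0,0]
  rot:
    - [0,0,0]
    - [0,0,0]
    - [0,0,0]
    - [0,0,0]
    - [0,0,0]
    - [0,0,0]
    - [0,0,0]
    - [0,0,0]
  hand: [0.1,0.1,0.1,0.1,0.1,0.1,0.1,0.1]

```text
clock: 8.9
position: [0.5651, 0.1988, 0.1023]
ee_rot: [-0.0, 0.982, 0.191, -0.001]
contact_force: [0.1, 0.5, -0.2]
width: 0.0471
gripper_force: 0.0
```

```bash
python3 - <<'E'
from h import *
s=status.get_state();print(s["position"],s["width"],s["contact_force"],yawdeg())
plan([.5627,.1996,.0255],112)
d=look()
for p in blob(d,(50,80,40),(85,255,255),(120,135,220,205),8): print("green",len(p),p.mean(0).round(1),rect(d,p,.040))
E
```

```text
[0.56506218 0.19883807 0.10225657] 0.04707210794068872 [ 0.11581818  0.46047193 -0.19630122] -68.01016446317004
rotz share -0.0 then xyz [-0.006 -0.005  0.256] tilt [-0.002 -0.    -1.   ] j6 1.41
green 171 [169.9 184.9] {'mean': array([0.5457, 0.1926]), 'centre': array([0.5465, 0.1927]), 'size': array([67., 23.]), 'yaw': 22.2}
green 24 [146.2 137.5] {'mean': array([0.6887, 0.2681]), 'centre': array([0.687 , 0.2702]), 'size': array([18., 21.]), 'yaw': 62.6}
green 14 [149.6 201.1] {'mean': array([0.4971, 0.2508]), 'centre': array([0.4961, 0.2501]), 'size': array([19.,  7.]), 'yaw': 25.1}
green 12 [162.6 153.3] {'mean': array([0.6407, 0.2174]), 'centre': array([0.6412, 0.2175]), 'size': array([14.,  7.]), 'yaw': 25.5}
green 12 [145.2 154.2] {'mean': array([0.6374, 0.2692]), 'centre': array([0.6366, 0.2683]), 'size': array([ 9., 15.]), 'yaw': -80.6}
green 9 [144.7 198.6] {'mean': array([0.5044, 0.2655]), 'centre': array([0.5043, 0.2651]), 'size': array([13.,  5.]), 'yaw': 30.9}
```

>>> apply_moves:
  xyz:
    - [-0.006,-0.005,0.06]
    - [0,0,0.06]
    - [0,0,0.06]
    - [0,0,0.04]
    - [0,0,0.025]
    - [0,0,0.011]
    - [0,0,0]
    - [0,0,0]
  rot:
    - [0,0,0]
    - [0,0,0]
    - [0,0,0]
    - [0,0,0]
    - [0,0,0]
    - [0,0,0]
    - [0,0,0]
    - [0,0,0]
  hand: [0.1,0.1,0.1,0.1,0.1,0.1,-1,-1]
  force: 40

```text
clock: 9.95
position: [0.5644, 0.1997, 0.027]
ee_rot: [-0.0, 0.982, 0.191, 0.001]
contact_force: [-0.0, -0.3, -0.7]
width: 0.0232
gripper_force: 39.4
```

>>> apply_moves:
  xyz:
    - [0,0,0]
    - [0,0,0]
    - [0,0,0]
    - [0,0,-0.05]
    - [0,0,0]
  rot:
    - [0,0,0]
    - [0,0,0]
    - [0,0,0]
    - [0,0,0]
    - [0,0,0]
  hand: [-1,-1,-1,-1,-1]
  force: 60

```text
clock: 10.58
position: [0.5645, 0.1997, 0.0424]
ee_rot: [-0.0, 0.982, 0.191, 0.001]
contact_force: [-0.1, 1.1, -1.2]
width: 0.0223
gripper_force: 59.6
```

>>> apply_moves:
  xyz:
    - [0,0,-0.1]
    - [0,0,-0.15]
    - [0,0,-0.15]
    - [0,0,-0.1]
    - [0,0,0]
  rot:
    - [0,0,0]
    - [0,0,0]
    - [0,0,0]
    - [0,0,0]
    - [0,0,0]
  hand: [-1,-1,-1,-1,-1]

```text
clock: 11.2
position: [0.5653, 0.1998, 0.1938]
ee_rot: [-0.0, 0.982, 0.191, 0.003]
contact_force: [-0.4, 0.5, -1.6]
width: 0.0226
gripper_force: 59.6
```

```bash
python3 - <<'E'
from h import *
d=look(save="t4")
s=status.get_state();print(s["position"],s["width"],s["gripper_force"])
M=np.array([.4592,-.4076]);a=np.radians(1.4)
# gauge centre on mat centre: grip at -20 along gauge x
g=M-.02*np.array([np.cos(a),np.sin(a)]);print(g)
plan([g[0],g[1],.15],91.4)
E
```

```text
[0.56390386 0.19951801 0.19162674] 0.022264805985742205 59.58222806453705
[ 0.43920597 -0.40808864]
rotz share 0.343 then xyz [-0.465  2.015  0.138] tilt [ 0.001  0.    -1.   ] j6 1.41
```

View pics/t4.png

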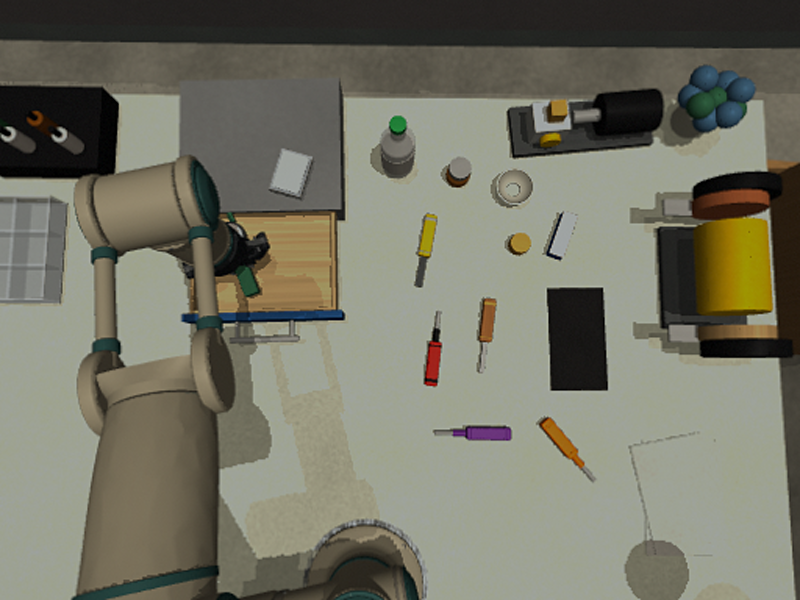

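The gauge is held at bar centre at about (238,250). Next I'll turn and carry it to the mat.

>>> apply_moves:
  xyz:
    - [0,0,0]
    - [0,0,0]
    - [0,0,0]
    - [-0.02,0.08,0]
    - [-0.039,0.16,0]
    - [-0.039,0.17,0]
    - [-0.039,0.17,0]
    - [-0.039,0.17,0]
  rot:
    - [0,0,0.1]
    - [0,0,0.143]
    - [0,0,0.1]
    - [0,0,0]
    - [0,0,0]
    - [0,0,0]
    - [0,0,0]
    - [0,0,0]
  hand: [-1,-1,-1,-1,-1,-1,-1,-1]

```text
clock: 12.25
position: [0.5146, -0.0279, 0.1889]
ee_rot: [-0.0, 1.0, 0.012, -0.002]
contact_force: [0.8, -1.6, -1.3]
width: 0.0223
gripper_force: 59.5
```

>>> apply_moves:
  xyz:
    - [-0.039,0.17,0]
    - [-0.039,0.17,0]
    - [-0.039,0.17,0]
    - [-0.039,0.17,0]
    - [-0.039,0.17,0]
    - [-0.039,0.17,0]
    - [-0.03,0.1,0]
    - [0,0,0]
  rot:
    - [0,0,0]
    - [0,0,0]
    - [0,0,0]
    - [0,0,0]
    - [0,0,0]
    - [0,0,0]
    - [0,0,0]
    - [0,0,0]
  hand: [-1,-1,-1,-1,-1,-1,-1,-1]

```text
clock: 13.25
position: [0.444, -0.366, 0.1885]
ee_rot: [-0.001, 1.0, 0.011, -0.002]
contact_force: [0.1, 0.6, -2.0]
width: 0.0226
gripper_force: 59.6
```

```bash
python3 - <<'E'
from h import *
d=look(save="t5")
s=status.get_state();print(s["position"],s["width"],s["gripper_force"],yawdeg())
plan([.4392,-.4081,.0075],91.4)
E
```

```text
[ 0.44431486 -0.36431407  0.18875908] 0.022312213266980078 59.56620454788208 -88.72353232516714
rotz share -0.002 then xyz [-0.019  0.148  0.604] tilt [-0.003  0.004 -1.   ] j6 0.74
```

View pics/t5.png

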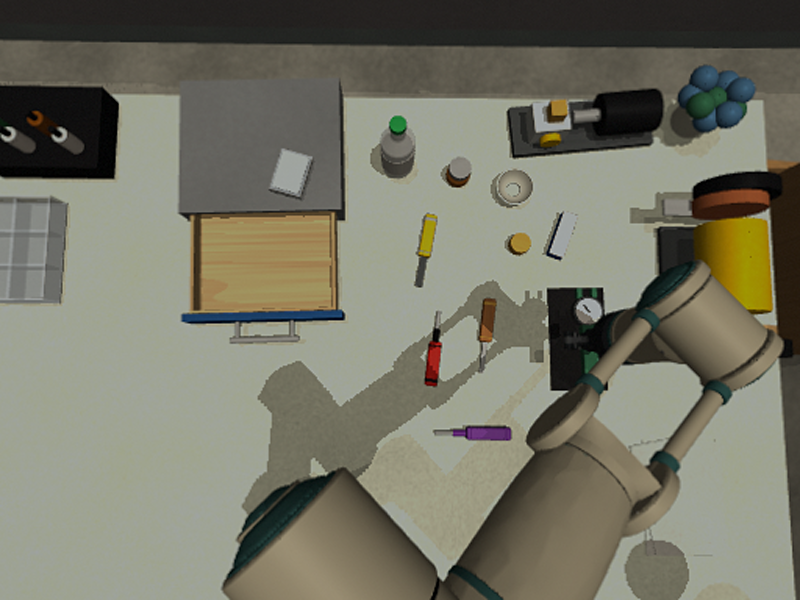

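The gauge hangs level with its dial at (587,311), aligned with the mat. I'll lower it.

>>> apply_moves:
  xyz:
    - [-0.009,0.074,0.04]
    - [-0.01,0.074,0.1]
    - [0,0,0.14]
    - [0,0,0.13]
    - [0,0,0.09]
    - [0,0,0.05]
    - [0,0,0.03]
    - [0,0,0.018]
  rot:
    - [0,0,0]
    - [0,0,0]
    - [0,0,0]
    - [0,0,0]
    - [0,0,0]
    - [0,0,0]
    - [0,0,0]
    - [0,0,0]
  hand: [-1,-1,-1,-1,-1,-1,-1,-1]

```text
clock: 14.3
position: [0.4415, -0.4093, 0.012]
ee_rot: [0.0, 1.0, 0.012, 0.0]
contact_force: [-0.3, -0.2, -1.7]
width: 0.0225
gripper_force: 59.6
```

```bash
python3 - <<'E'
from h import *
s=status.get_state();print(s["position"],s["width"],s["gripper_force"],s["contact_force"],yawdeg())
d=look()
im=d["pixels"][:,:,::-1]
cv2.imwrite("pics/c5.png",cv2.resize(im[170:260,330:420],(600,600),interpolation=cv2.INTER_CUBIC))
plan([.4392,-.4081,.008],91.4)
E
```

```text
[ 0.44149587 -0.40934005  0.01201115] 0.0224667754176423 59.55016851425171 [-0.30664926 -0.18121518 -1.67335759] -88.57889728573915
rotz share 0.0 then xyz [-0.007 -0.004  0.012] tilt [ 0. -0. -1.] j6 0.68
```

>>> apply_moves:
  xyz:
    - [0,0,0.007]
    - [0,0,0.005]
    - [0,0,0]
    - [0,0,0]
    - [0,0,0]
    - [0,0,-0.05]
    - [0,0,-0.15]
    - [0,0,-0.15]
  rot:
    - [0,0,0]
    - [0,0,0]
    - [0,0,0]
    - [0,0,0]
    - [0,0,0]
    - [0,0,0]
    - [0,0,0]
    - [0,0,0]
  hand: [-1,-1,-1,0.1,0.1,0.1,0.1,0.1]

```text
clock: 15.35
position: [0.4411, -0.4091, 0.1153]
ee_rot: [0.0, 1.0, 0.012, 0.0]
contact_force: [-0.5, 0.0, -0.8]
width: 0.0466
gripper_force: 0.0
```

>>> apply_moves:
  xyz:
    - [0,0,-0.15]
    - [0,-0.1,-0.08]
    - [0,-0.15,0]
    - [0,-0.15,0]
    - [0,-0.1,0]
    - [0,0,0]
  rot:
    - [0,0,0]
    - [0,0,0]
    - [0,0,0]
    - [0,0,0]
    - [0,0,0]
    - [0,0,0]
  hand: [0.1,0.1,0.1,0.1,0.1,0.1]

```text
clock: 16.1
position: [0.4371, -0.2572, 0.1837]
ee_rot: [0.0, 1.0, 0.013, 0.001]
contact_force: [0.0, -1.1, 0.3]
width: 0.0472
gripper_force: 0.0
```

```bash
python3 - <<'E'
from h import *
d=look(save="t6")
s=status.get_state();print(s["position"],s["width"])
C=dict(red=((0,170,90),(4,255,255)),yellow=((22,150,120),(32,255,255)),wood=((8,90,80),(17,255,255)),green=((50,80,40),(85,255,255)))
for k,(a,b) in C.items():
    for p in blob(d,a,b,(225,120,400,290),12): print(k,len(p),p.mean(0).round(1),rect(d,p,.018))
E
```

```text
[ 0.43762948 -0.25889276  0.18362203] 0.04695887292062354
red 147 [276.9 231.6] {'mean': array([ 0.4103, -0.1264]), 'centre': array([ 0.41  , -0.1263]), 'size': array([21., 61.]), 'yaw': -7.0}
red 14 [278.1 219.4] {'mean': array([ 0.4469, -0.1299]), 'centre': array([ 0.4468, -0.1297]), 'size': array([18.,  6.]), 'yaw': 84.8}
red 14 [275.7 245.4] {'mean': array([ 0.3696, -0.1229]), 'centre': array([ 0.3706, -0.1238]), 'size': array([ 6., 18.]), 'yaw': -88.8}
yellow 160 [273.3 151.5] {'mean': array([ 0.6542, -0.1151]), 'centre': array([ 0.6532, -0.115 ]), 'size': array([22., 71.]), 'yaw': -10.8}
yellow 67 [332.7 156.1] {'mean': array([ 0.6414, -0.2968]), 'centre': array([ 0.6401, -0.2961]), 'size': array([35., 23.]), 'yaw': 70.7}
yellow 13 [275.9 137.8] {'mean': array([ 0.697 , -0.1231]), 'centre': array([ 0.6971, -0.1234]), 'size': array([19.,  5.]), 'yaw': 78.4}
wood 151 [311.9 205.1] {'mean': array([ 0.4907, -0.2321]), 'centre': array([ 0.4879, -0.2323]), 'size': array([22., 68.]), 'yaw': -8.5}
wood 89 [355.2 277.1] {'mean': array([ 0.2786, -0.3578]), 'centre': array([ 0.2743, -0.3612]), 'size': array([72., 24.]), 'yaw': 39.6}
wood 18 [313.6 191.8] {'mean': array([ 0.531 , -0.2373]), 'centre': array([ 0.5304, -0.2371]), 'size': array([ 6., 21.]), 'yaw': 81.3}
green 47 [312.  261.8] {'mean': array([ 0.322 , -0.2306]), 'centre': array([ 0.3216, -0.2312]), 'size': array([40., 21.]), 'yaw': 56.6}
green 34 [394.1 252. ] {'mean': array([ 0.3528, -0.4754]), 'centre': array([ 0.3535, -0.4757]), 'size': array([29., 19.]), 'yaw': 58.3}
green 30 [345.9 213.9] {'mean': array([ 0.4649, -0.3341]), 'centre': array([ 0.4646, -0.3343]), 'size': array([31., 19.]), 'yaw': 32.2}
green 15 [358.2 184.8] {'mean': array([ 0.5535, -0.3731]), 'centre': array([ 0.5545, -0.3725]), 'size': array([12., 22.]), 'yaw': -28.4}
```

View pics/t6.png

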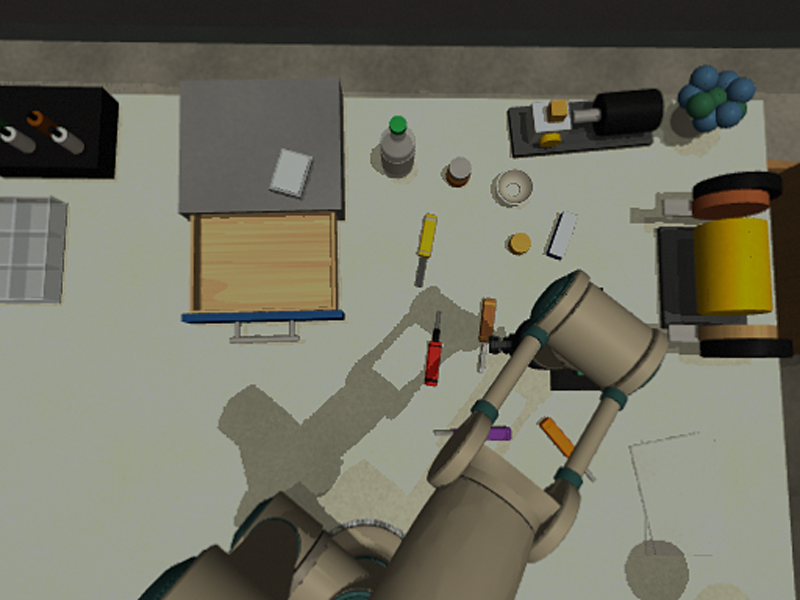

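Tools have not moved. The gauge is hidden by the arm, so I'll check it later. Red comes next.

```bash
python3 - <<'E'
from h import *
plan([.409,-.1263,.004],83)
E
```

```text
rotz share 0.142 then xyz [-0.15  -0.428  0.598] tilt [ 0.002 -0.002 -1.   ] j6 0.87
```

>>> apply_moves:
  xyz:
    - [0,0,0]
    - [-0.038,-0.107,0]
    - [-0.038,-0.107,0]
    - [-0.037,-0.107,0]
    - [-0.037,-0.107,0.05]
    - [0,0,0.12]
    - [0,0,0.12]
    - [0,0,0]
  rot:
    - [0,0,0.142]
    - [0,0,0]
    - [0,0,0]
    - [0,0,0]
    - [0,0,0]
    - [0,0,0]
    - [0,0,0]
    - [0,0,0]
  hand: [0.1,0.1,0.1,0.1,0.1,0.1,0.1,0.1]

```text
clock: 17.15
position: [0.4074, -0.1263, 0.0939]
ee_rot: [-0.001, 0.998, -0.062, -0.002]
contact_force: [-0.6, -0.2, 0.2]
width: 0.0471
gripper_force: 0.0
```

```bash
python3 - <<'E'
from h import *
plan([.409,-.1263,.004],83)
d=look("side")
for p in blob(d,(0,170,90),(4,255,255),(200,170,350,240),20): print("red side",len(p),p.mean(0).round(1),project(d,[.4103,-.1264,.015]))
E
```

```text
rotz share -0.003 then xyz [ 0.007 -0.     0.3  ] tilt [-0.004  0.002 -1.   ] j6 1.23
red side 158 [300.9 210. ] [[300.55518119 208.40850133]]
```

>>> apply_moves:
  xyz:
    - [0.006,0,0.09]
    - [0,0,0.09]
    - [0,0,0.06]
    - [0,0,0.035]
    - [0,0,0.018]
    - [0,0,0.007]
    - [0,0,0]
    - [0,0,0]
  rot:
    - [0,0,0]
    - [0,0,0]
    - [0,0,0]
    - [0,0,0]
    - [0,0,0]
    - [0,0,0]
    - [0,0,0]
    - [0,0,0]
  hand: [0.1,0.1,0.1,0.1,0.1,0.1,-1,-1]
  force: 50

```text
clock: 18.2
position: [0.4109, -0.1266, 0.006]
ee_rot: [0.0, 0.998, -0.062, 0.001]
contact_force: [-1.0, 0.5, 3.5]
width: 0.0229
gripper_force: 49.7
```

>>> apply_moves:
  xyz:
    - [0,0,0]
    - [0,0,0]
    - [0,0,-0.05]
    - [0,0,-0.1]
    - [0,0,-0.15]
    - [0,0,-0.15]
    - [0,0,-0.1]
    - [0,0,0]
  rot:
    - [0,0,0]
    - [0,0,0]
    - [0,0,0]
    - [0,0,0]
    - [0,0,0]
    - [0,0,0]
    - [0,0,0]
    - [0,0,0]
  hand: [-1,-1,-1,-1,-1,-1,-1,-1]

```text
clock: 19.2
position: [0.4118, -0.127, 0.1723]
ee_rot: [0.001, 0.998, -0.062, 0.003]
contact_force: [0.1, 0.0, -1.5]
width: 0.0229
gripper_force: 49.2
```

```bash
python3 - <<'E'
from h import *
s=status.get_state();print(s["position"],s["width"],s["gripper_force"])
plan([.5593,.1203,.03],91.9)
E
```

```text
[ 0.41177325 -0.12698336  0.17230291] 0.022879061417558435 49.16969954967499
rotz share -0.15 then xyz [ 0.517 -0.809  0.475] tilt [ 0.005 -0.002 -1.   ] j6 1.23
```

>>> apply_moves:
  xyz:
    - [0,0,0]
    - [0.05,-0.08,0]
    - [0.1,-0.155,0]
    - [0.1,-0.155,0]
    - [0.1,-0.155,0]
    - [0.1,-0.155,0]
    - [0.067,-0.109,0]
    - [0,0,0]
  rot:
    - [0,0,-0.15]
    - [0,0,0]
    - [0,0,0]
    - [0,0,0]
    - [0,0,0]
    - [0,0,0]
    - [0,0,0]
    - [0,0,0]
  hand: [-1,-1,-1,-1,-1,-1,-1,-1]

```text
clock: 20.2
position: [0.5575, 0.1236, 0.1678]
ee_rot: [-0.0, 1.0, 0.018, -0.002]
contact_force: [-1.0, -0.6, -0.9]
width: 0.023
gripper_force: 49.3
```

```bash
python3 - <<'E'
from h import *
d=look(save="t7")
s=status.get_state();print(s["position"],s["width"],s["gripper_force"])
plan([.5593,.1203,.029],91.9)
C=dict(yellow=((22,150,120),(32,255,255)),wood=((8,90,80),(17,255,255)))
for k,(a,b) in C.items():
    for p in blob(d,a,b,(225,120,350,230),12): print(k,len(p),p.mean(0).round(1),rect(d,p,.018))
E
```

```text
[0.55645186 0.1221031  0.16796001] 0.02298445833215114 49.33466613292694
rotz share 0.002 then xyz [0.011 0.006 0.463] tilt [-0.004 -0.001 -1.   ] j6 1.63
yellow 160 [273.3 151.5] {'mean': array([ 0.6542, -0.1151]), 'centre': array([ 0.6532, -0.115 ]), 'size': array([22., 71.]), 'yaw': -10.8}
yellow 64 [332.9 156.2] {'mean': array([ 0.6411, -0.2974]), 'centre': array([ 0.6397, -0.2962]), 'size': array([35., 23.]), 'yaw': 71.6}
yellow 13 [275.9 137.8] {'mean': array([ 0.697 , -0.1231]), 'centre': array([ 0.6971, -0.1234]), 'size': array([19.,  5.]), 'yaw': 78.4}
wood 170 [311.8 206.1] {'mean': array([ 0.4876, -0.2317]), 'centre': array([ 0.487 , -0.2316]), 'size': array([22., 71.]), 'yaw': -7.4}
wood 18 [313.6 191.8] {'mean': array([ 0.531 , -0.2373]), 'centre': array([ 0.5304, -0.2371]), 'size': array([ 6., 21.]), 'yaw': 81.3}
```

View pics/t7.png

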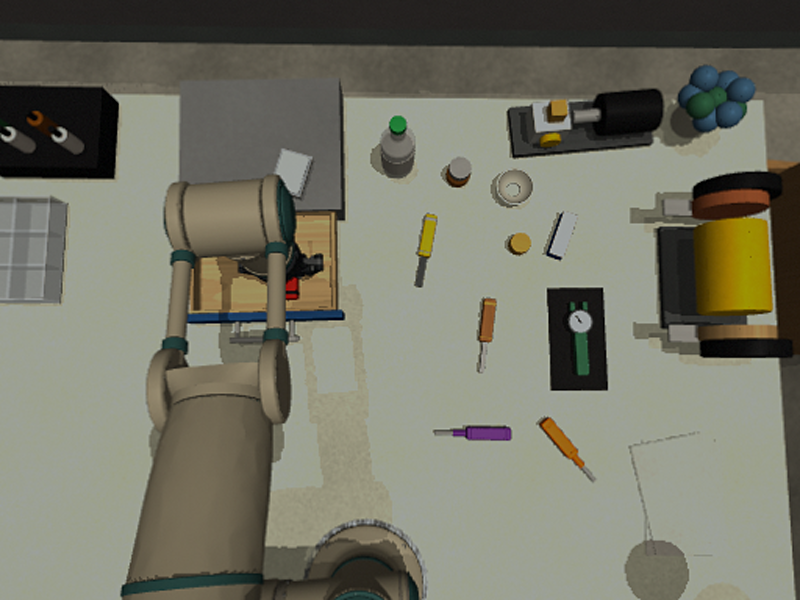

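The gauge lies centred lengthwise on the mat at (580,340). Red is held over the drawer's right part at (292,285). I'll lower and release it.

>>> apply_moves:
  xyz:
    - [0.011,0.006,0.1]
    - [0,0,0.13]
    - [0,0,0.1]
    - [0,0,0.07]
    - [0,0,0.035]
    - [0,0,0.018]
    - [0,0,0.008]
    - [0,0,0]
  rot:
    - [0,0,0]
    - [0,0,0]
    - [0,0,0]
    - [0,0,0]
    - [0,0,0]
    - [0,0,0]
    - [0,0,0]
    - [0,0,0]
  hand: [-1,-1,-1,-1,-1,-1,-1,-1]

```text
clock: 21.25
position: [0.5612, 0.1196, 0.0326]
ee_rot: [-0.0, 1.0, 0.016, 0.001]
contact_force: [0.2, -0.1, -1.7]
width: 0.0227
gripper_force: 49.3
```

>>> apply_moves:
  xyz:
    - [0,0,0]
    - [0,0,0]
    - [0,0,0]
    - [0,0,-0.05]
    - [0,0,-0.15]
    - [0,0,-0.15]
    - [0,0,-0.15]
    - [0,0,0]
  rot:
    - [0,0,0]
    - [0,0,0]
    - [0,0,0]
    - [0,0,0]
    - [0,0,0]
    - [0,0,0]
    - [0,0,0]
    - [0,0,0]
  hand: [0.1,0.1,0.1,0.1,0.1,0.1,0.1,0.1]

```text
clock: 22.25
position: [0.5637, 0.1199, 0.1875]
ee_rot: [-0.0, 1.0, 0.016, 0.005]
contact_force: [0.1, 0.4, -0.5]
width: 0.047
gripper_force: 0.0
```

```bash
python3 - <<'E'
from h import *
s=status.get_state();print(s["position"],s["width"],s["contact_force"])
plan([.658,-.1158,.17],79.2)
E
```

```text
[0.56368328 0.11992367 0.18753893] 0.046956926260028564 [ 0.14747807  0.35203568 -0.5000631 ]
rotz share 0.211 then xyz [0.455 0.713 0.061] tilt [ 0.01   0.001 -1.   ] j6 1.63
```

>>> apply_moves:
  xyz:
    - [0,0,0]
    - [0,0,0]
    - [0.076,0.119,0]
    - [0.091,0.143,0]
    - [0.091,0.143,0]
    - [0.091,0.143,0]
    - [0.091,0.143,0.1]
    - [0.015,0.022,0.1]
  rot:
    - [0,0,0.105]
    - [0,0,0.106]
    - [0,0,0]
    - [0,0,0]
    - [0,0,0]
    - [0,0,0]
    - [0,0,0]
    - [0,0,0]
  hand: [0.1,0.1,0.1,0.1,0.1,0.1,0.1,0.1]

```text
clock: 23.25
position: [0.6558, -0.1198, 0.1209]
ee_rot: [0.001, 0.995, -0.096, 0.001]
contact_force: [-0.4, -0.4, -0.6]
width: 0.0466
gripper_force: 0.0
```

>>> apply_moves:
  xyz:
    - [0,0,0]
    - [0,0,0]
  rot:
    - [0,0,0]
    - [0,0,0]
  hand: [0.1,0.1]

```text
clock: 23.5
position: [0.655, -0.1154, 0.1228]
ee_rot: [-0.0, 0.996, -0.094, 0.0]
contact_force: [0.3, 0.5, 0.4]
width: 0.0473
gripper_force: 0.0
```

```bash
python3 - <<'E'
from h import *
s=status.get_state();print(s["position"])
plan([.658,-.1158,.004],79.2)
d=look("side")
for p in blob(d,(22,150,120),(32,255,255),(200,170,260,220),20): print("y side",len(p),p.mean(0).round(1),project(d,[.6542,-.1151,.015]))
E
```

```text
[ 0.65496058 -0.11541065  0.12280857]
rotz share 0.001 then xyz [ 0.01  -0.     0.396] tilt [ 0.  0. -1.] j6 1.48
y side 72 [229.6 193.5] [[225.67386095 191.38508241]]
y side 29 [218.9 189.2] [[225.67386095 191.38508241]]
```

>>> apply_moves:
  xyz:
    - [0.01,0,0.12]
    - [0,0,0.12]
    - [0,0,0.08]
    - [0,0,0.04]
    - [0,0,0.024]
    - [0,0,0.012]
    - [0,0,0]
    - [0,0,0]
  rot:
    - [0,0,0]
    - [0,0,0]
    - [0,0,0]
    - [0,0,0]
    - [0,0,0]
    - [0,0,0]
    - [0,0,0]
    - [0,0,0]
  hand: [0.1,0.1,0.1,0.1,0.1,0.1,-1,-1]
  force: 50

```text
clock: 24.55
position: [0.6587, -0.1168, 0.0044]
ee_rot: [0.0, 0.996, -0.094, 0.001]
contact_force: [-0.8, 0.1, -1.6]
width: 0.0231
gripper_force: 50.2
```

>>> apply_moves:
  xyz:
    - [0,0,0]
    - [0,0,0]
    - [0,0,-0.05]
    - [0,0,-0.1]
    - [0,0,-0.15]
    - [0,0,-0.15]
    - [0,0,-0.15]
    - [0,0,0]
  rot:
    - [0,0,0]
    - [0,0,0]
    - [0,0,0]
    - [0,0,0]
    - [0,0,0]
    - [0,0,0]
    - [0,0,0]
    - [0,0,0]
  hand: [-1,-1,-1,-1,-1,-1,-1,-1]

```text
clock: 25.55
position: [0.6602, -0.1172, 0.1886]
ee_rot: [0.001, 0.996, -0.094, 0.005]
contact_force: [-0.0, 0.1, -1.0]
width: 0.0227
gripper_force: 50.3
```

```bash
python3 - <<'E'
from h import *
s=status.get_state();print(s["position"],s["width"],s["gripper_force"],yawdeg())
# part of the way along -y/-x first (away from the bottle), unrotated
plan([.55,-.02,.18]); plan([.557,.19,.18],None)
E
```

```text
[ 0.66016867 -0.11722688  0.18863431] 0.02274240608842654 50.275665521621704 -100.7749987627808
rotz share 0.0 then xyz [-0.422 -0.25   0.025] tilt [ 0.009 -0.002 -1.   ] j6 1.48
rotz share 0.0 then xyz [-0.53  -0.942  0.023] tilt [ 0.009 -0.002 -1.   ] j6 1.48
```

>>> apply_moves:
  xyz:
    - [-0.06,-0.03,0]
    - [-0.14,-0.066,0]
    - [-0.14,-0.066,0]
    - [-0.14,-0.066,0]
    - [-0.08,-0.039,0]
    - [0,0,0]
    - [0,0,0]
    - [0,0,0]
  rot:
    - [0,0,0]
    - [0,0,0]
    - [0,0,0]
    - [0,0,0]
    - [0,0,0]
    - [0,0,-0.16]
    - [0,0,-0.16]
    - [0,0,-0.16]
  hand: [-1,-1,-1,-1,-1,-1,-1,-1]

```text
clock: 26.55
position: [0.5066, -0.0062, 0.1824]
ee_rot: [-0.0, 0.987, 0.159, -0.001]
contact_force: [0.3, 0.0, -0.5]
width: 0.0229
gripper_force: 50.3
```

>>> apply_moves:
  xyz:
    - [0,0,0]
    - [0,0,0]
    - [0,0,0]
    - [0,0,0]
    - [0,0,0]
    - [0,0,0]
    - [0,0,0]
    - [0,0,0]
  rot:
    - [0,0,-0.16]
    - [0,0,-0.16]
    - [0,0,-0.16]
    - [0,0,-0.16]
    - [0,0,-0.16]
    - [0,0,-0.16]
    - [0,0,-0.16]
    - [0,0,-0.16]
  hand: [-1,-1,-1,-1,-1,-1,-1,-1]

```text
clock: 27.55
position: [0.5066, -0.0063, 0.1823]
ee_rot: [-0.001, 0.675, 0.738, -0.001]
contact_force: [-0.3, -0.1, -1.5]
width: 0.0231
gripper_force: 50.3
```

>>> apply_moves:
  xyz:
    - [0,0,0]
    - [0,0,0]
    - [0,0,0]
    - [0,0,0]
    - [0,0,0]
    - [0,0,0]
    - [0,0,0]
    - [0,0,0]
  rot:
    - [0,0,-0.16]
    - [0,0,-0.16]
    - [0,0,-0.16]
    - [0,0,-0.16]
    - [0,0,-0.16]
    - [0,0,-0.16]
    - [0,0,-0.16]
    - [0,0,0]
  hand: [-1,-1,-1,-1,-1,-1,-1,-1]

```text
clock: 28.55
position: [0.5069, -0.0064, 0.1825]
ee_rot: [-0.001, 0.157, 0.988, 0.0]
contact_force: [0.7, -0.3, -0.8]
width: 0.0229
gripper_force: 50.3
```

```bash
python3 - <<'E'
from h import *
s=status.get_state();print(s["position"],s["width"],s["gripper_force"],yawdeg())
plan([.557,.19,.17],91.9)
d=look()
for k,(a,b) in dict(red=((0,150,60),(5,255,255)),yellow=((20,150,120),(32,255,255))).items():
    for p in blob(d,a,b,(110,120,260,230),12): print(k,len(p),p.mean(0).round(1),rect(d,p,.042))
E
```

```text
[ 0.50685476 -0.00639526  0.18247369] 0.022915276508139987 50.27444779872894 71.90531740913272
rotz share -0.333 then xyz [-0.189  0.649  0.041] tilt [-0.002  0.    -1.   ] j6 -1.41
yellow 22 [229.9 206.6] {'mean': array([0.4823, 0.0139]), 'centre': array([0.4822, 0.0132]), 'size': array([24.,  7.]), 'yaw': 73.8}
```

>>> apply_moves:
  xyz:
    - [0,0,0]
    - [0,0,0]
    - [0,0,0]
    - [-0.035,0.12,0]
    - [-0.05,0.165,0]
    - [-0.05,0.165,0]
    - [-0.04,0.14,0]
    - [-0.014,0.059,0]
  rot:
    - [0,0,-0.111]
    - [0,0,-0.111]
    - [0,0,-0.111]
    - [0,0,0]
    - [0,0,0]
    - [0,0,0]
    - [0,0,0]
    - [0,0,0]
  hand: [-1,-1,-1,-1,-1,-1,-1,-1]

```text
clock: 29.6
position: [0.5577, 0.1922, 0.1827]
ee_rot: [-0.0, -0.018, 1.0, 0.0]
contact_force: [0.3, -0.8, 0.0]
width: 0.0227
gripper_force: 50.3
```

>>> apply_moves:
  xyz:
    - [0,0,0.1]
    - [0,0,0]
  rot:
    - [0,0,0]
    - [0,0,0]
  hand: [-1,-1]

```text
clock: 29.85
position: [0.5553, 0.1892, 0.151]
ee_rot: [-0.003, -0.017, 1.0, -0.001]
contact_force: [-0.2, -0.2, -1.0]
width: 0.0226
gripper_force: 50.3
```

```bash
python3 - <<'E'
from h import *
s=status.get_state();print(s["position"],s["width"],s["gripper_force"],yawdeg())
plan([.557,.19,.0265],91.9)
d=look()
for k,(a,b) in dict(red=((0,150,60),(5,255,255)),yellow=((20,150,120),(32,255,255))).items():
    for p in blob(d,a,b,(110,120,260,230),12): print(k,len(p),p.mean(0).round(1),rect(d,p,.042))
cv2.imwrite("pics/c8.png",cv2.resize(d["pixels"][130:225,110:230,::-1],(720,570),interpolation=cv2.INTER_CUBIC))
E
```

```text
[0.55530655 0.18917097 0.15095865] 0.022568495644072598 50.26195228099823 91.93690596926406
rotz share 0.001 then xyz [-0.008  0.003  0.415] tilt [-0.006 -0.002 -1.   ] j6 -1.39
red 177 [195.3 179.2] {'mean': array([0.5632, 0.1176]), 'centre': array([0.5653, 0.1185]), 'size': array([69., 24.]), 'yaw': 3.5}
red 19 [195.3 193.7] {'mean': array([0.5197, 0.1166]), 'centre': array([0.519 , 0.1159]), 'size': array([ 6., 21.]), 'yaw': -85.7}
yellow 32 [162.7 182.8] {'mean': array([0.5514, 0.2137]), 'centre': array([0.5524, 0.2156]), 'size': array([15., 18.]), 'yaw': -57.2}
yellow 13 [162.8 189.2] {'mean': array([0.5323, 0.2125]), 'centre': array([0.533 , 0.2135]), 'size': array([ 6., 15.]), 'yaw': -88.6}
```

View pics/c8.png

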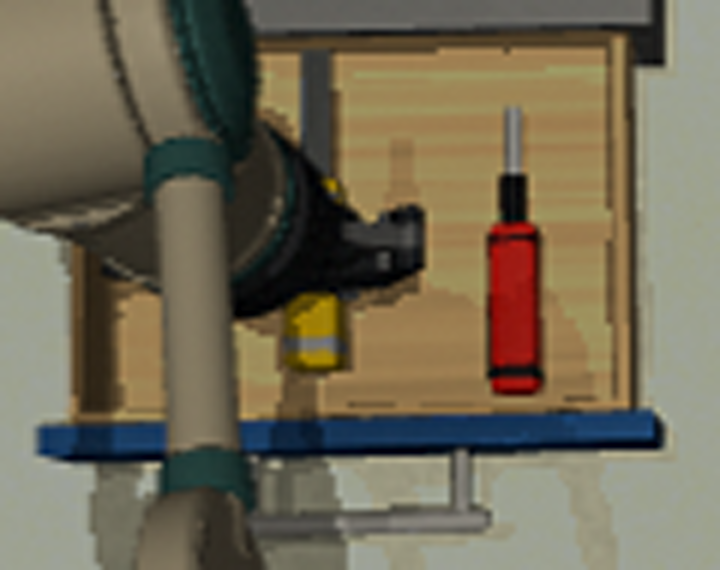

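Red lies flat at crop (515,250), lengthwise with its handle to the front. Yellow is held in the middle, oriented correctly. I'll lower it.

>>> apply_moves:
  xyz:
    - [-0.008,0.003,0.1]
    - [0,0,0.11]
    - [0,0,0.1]
    - [0,0,0.055]
    - [0,0,0.03]
    - [0,0,0.014]
    - [0,0,0.004]
    - [0,0,0]
  rot:
    - [0,0,0]
    - [0,0,0]
    - [0,0,0]
    - [0,0,0]
    - [0,0,0]
    - [0,0,0]
    - [0,0,0]
    - [0,0,0]
  hand: [-1,-1,-1,-1,-1,-1,-1,-1]

```text
clock: 30.9
position: [0.5605, 0.1912, 0.0301]
ee_rot: [0.001, -0.017, 1.0, 0.0]
contact_force: [0.0, 0.3, -0.3]
width: 0.0229
gripper_force: 50.3
```

>>> apply_moves:
  xyz:
    - [0,0,0]
    - [0,0,0]
    - [0,0,0]
    - [0,0,-0.05]
    - [0,0,-0.15]
    - [0,0,-0.15]
    - [0,0,-0.15]
    - [0,0,0]
  rot:
    - [0,0,0]
    - [0,0,0]
    - [0,0,0]
    - [0,0,0]
    - [0,0,0]
    - [0,0,0]
    - [0,0,0]
    - [0,0,0]
  hand: [0.1,0.1,0.1,0.1,0.1,0.1,0.1,0.1]

```text
clock: 31.9
position: [0.5629, 0.1917, 0.185]
ee_rot: [0.005, -0.018, 1.0, 0.001]
contact_force: [0.1, 0.5, 0.2]
width: 0.0469
gripper_force: 0.0
```

```bash
python3 - <<'E'
from h import *
s=status.get_state();print(s["position"],s["width"],s["contact_force"])
plan([.492,-.2329,.17],82.6)
d=look()
for p in blob(d,(8,90,80),(17,255,255),(225,120,350,230),12): print("wood",len(p),p.mean(0).round(1),rect(d,p,.018))
E
```

```text
[0.56286362 0.19171877 0.18498028] 0.04689321778123005 [0.13044047 0.463583   0.2404931 ]
rotz share 0.157 then xyz [ 0.052 -1.434  0.044] tilt [ 0.01   0.002 -1.   ] j6 -1.39
wood 170 [311.8 206.1] {'mean': array([ 0.4876, -0.2317]), 'centre': array([ 0.487 , -0.2316]), 'size': array([22., 71.]), 'yaw': -7.4}
wood 18 [313.6 191.8] {'mean': array([ 0.531 , -0.2373]), 'centre': array([ 0.5304, -0.2371]), 'size': array([ 6., 21.]), 'yaw': 81.3}
```

>>> apply_moves:
  xyz:
    - [0,0,0]
    - [0.005,-0.15,0]
    - [0.005,-0.17,0]
    - [0.005,-0.17,0]
    - [0.005,-0.17,0]
    - [0.005,-0.17,0]
    - [0.005,-0.17,0]
    - [0.005,-0.17,0]
  rot:
    - [0,0,0.157]
    - [0,0,0]
    - [0,0,0]
    - [0,0,0]
    - [0,0,0]
    - [0,0,0]
    - [0,0,0]
    - [0,0,0]
  hand: [0.1,0.1,0.1,0.1,0.1,0.1,0.1,0.1]

```text
clock: 32.95
position: [0.503, -0.1568, 0.1783]
ee_rot: [-0.001, 0.065, 0.998, 0.001]
contact_force: [1.3, 0.7, 0.2]
width: 0.0472
gripper_force: 0.0
```

>>> apply_moves:
  xyz:
    - [0.005,-0.15,0.05]
    - [0.005,-0.11,0.1]
    - [0,0,0.1]
    - [0,0,0]
    - [0,0,0]
  rot:
    - [0,0,0]
    - [0,0,0]
    - [0,0,0]
    - [0,0,0]
    - [0,0,0]
  hand: [0.1,0.1,0.1,0.1,0.1]

```text
clock: 33.58
position: [0.4915, -0.2324, 0.1047]
ee_rot: [0.0, 0.064, 0.998, 0.0]
contact_force: [0.2, 0.5, -0.2]
width: 0.0472
gripper_force: 0.0
```

```bash
python3 - <<'E'
from h import *
s=status.get_state();print(s["position"],yawdeg())
plan([.4915,-.2325,.004],82.6)
d=look("side")
for p in blob(d,(6,90,80),(18,255,255),(265,165,320,200),12): print("wood side",len(p),p.mean(0).round(1),project(d,[.4876,-.2317,.015]))
E
```

```text
[ 0.49145882 -0.23239099  0.10470239] 82.60382345421455
rotz share 0.0 then xyz [-0.    -0.     0.336] tilt [ 0.  0. -1.] j6 -2.01
wood side 185 [285.2 181.5] [[286.39639684 180.4247554 ]]
```

>>> apply_moves:
  xyz:
    - [0,0,0.1]
    - [0,0,0.1]
    - [0,0,0.07]
    - [0,0,0.035]
    - [0,0,0.02]
    - [0,0,0.011]
    - [0,0,0]
    - [0,0,0]
  rot:
    - [0,0,0]
    - [0,0,0]
    - [0,0,0]
    - [0,0,0]
    - [0,0,0]
    - [0,0,0]
    - [0,0,0]
    - [0,0,0]
  hand: [0.1,0.1,0.1,0.1,0.1,0.1,-1,-1]
  force: 50

```text
clock: 34.62
position: [0.4918, -0.233, 0.0043]
ee_rot: [0.001, 0.065, 0.998, -0.0]
contact_force: [0.3, 0.8, 1.0]
width: 0.0227
gripper_force: 49.8
```

>>> apply_moves:
  xyz:
    - [0,0,0]
    - [0,0,0]
    - [0,0,-0.05]
    - [0,0,-0.1]
    - [0,0,-0.15]
    - [0,0,-0.15]
    - [0,0,-0.15]
    - [0,0,0]
  rot:
    - [0,0,0]
    - [0,0,0]
    - [0,0,0]
    - [0,0,0]
    - [0,0,0]
    - [0,0,0]
    - [0,0,0]
    - [0,0,0]
  hand: [-1,-1,-1,-1,-1,-1,-1,-1]

```text
clock: 35.62
position: [0.4932, -0.2339, 0.188]
ee_rot: [0.004, 0.065, 0.998, -0.002]
contact_force: [-0.2, 0.4, -1.5]
width: 0.0225
gripper_force: 49.5
```

```bash
python3 - <<'E'
from h import *
s=status.get_state();print(s["position"],s["width"],s["gripper_force"],yawdeg())
d=look("side",save="s9")
E
```

```text
[ 0.49321104 -0.23386151  0.18799793] 0.022493738569513446 49.502747654914856 82.58361987742792
```

Held. Now I'll turn it half round (rotz +2.845).

>>> apply_moves:
  xyz:
    - [0,0,0]
    - [0,0,0]
    - [0,0,0]
    - [0,0,0]
    - [0,0,0]
    - [0,0,0]
    - [0,0,0]
    - [0,0,0]
  rot:
    - [0,0,0.16]
    - [0,0,0.16]
    - [0,0,0.16]
    - [0,0,0.16]
    - [0,0,0.16]
    - [0,0,0.16]
    - [0,0,0.16]
    - [0,0,0.16]
  hand: [-1,-1,-1,-1,-1,-1,-1,-1]

```text
clock: 36.67
position: [0.4899, -0.2318, 0.1815]
ee_rot: [-0.002, 0.673, 0.74, -0.0]
contact_force: [0.6, 0.0, -1.3]
width: 0.023
gripper_force: 49.5
```

>>> apply_moves:
  xyz:
    - [0,0,0]
    - [0,0,0]
    - [0,0,0]
    - [0,0,0]
    - [0,0,0]
    - [0,0,0]
    - [0,0,0]
    - [0,0,0]
  rot:
    - [0,0,0.16]
    - [0,0,0.16]
    - [0,0,0.16]
    - [0,0,0.16]
    - [0,0,0.16]
    - [0,0,0.16]
    - [0,0,0.16]
    - [0,0,0.16]
  hand: [-1,-1,-1,-1,-1,-1,-1,-1]

```text
clock: 37.67
position: [0.4899, -0.2318, 0.1815]
ee_rot: [-0.002, 0.987, 0.162, -0.002]
contact_force: [0.7, -0.1, -1.2]
width: 0.0229
gripper_force: 49.4
```

>>> apply_moves:
  xyz:
    - [0,0,0]
    - [0,0,0]
    - [0,0,0]
  rot:
    - [0,0,0.145]
    - [0,0,0.14]
    - [0,0,0]
  hand: [-1,-1,-1]

```text
clock: 38.05
position: [0.4901, -0.2319, 0.1819]
ee_rot: [-0.001, 1.0, 0.017, -0.002]
contact_force: [-0.5, 0.9, -0.2]
width: 0.0231
gripper_force: 49.5
```

```bash
python3 - <<'E'
from h import *
s=status.get_state();print(s["position"],s["width"],s["gripper_force"],yawdeg())
plan([.5547,.2603,.19],91.9)
E
```

```text
[ 0.49006302 -0.23190045  0.18185374] 0.023060277806080845 49.45083439350128 -88.024372774552
rotz share 0.001 then xyz [ 0.27  -1.633 -0.024] tilt [-0.003  0.002 -1.   ] j6 0.97
```

>>> apply_moves:
  xyz:
    - [0.015,-0.08,0]
    - [0.027,-0.163,0]
    - [0.027,-0.163,0]
    - [0.027,-0.163,0]
    - [0.027,-0.163,0]
    - [0.027,-0.163,0]
    - [0.027,-0.163,0]
    - [0.027,-0.163,0]
  rot:
    - [0,0,0]
    - [0,0,0]
    - [0,0,0]
    - [0,0,0]
    - [0,0,0]
    - [0,0,0]
    - [0,0,0]
    - [0,0,0]
  hand: [-1,-1,-1,-1,-1,-1,-1,-1]

```text
clock: 39.05
position: [0.5397, 0.137, 0.1827]
ee_rot: [0.0, 1.0, 0.018, -0.001]
contact_force: [0.9, -0.2, -1.2]
width: 0.023
gripper_force: 49.5
```

>>> apply_moves:
  xyz:
    - [0.027,-0.163,0]
    - [0.027,-0.163,0]
    - [0.012,-0.086,0]
    - [0,0,0.1]
    - [0,0,0]
    - [0,0,0]
  rot:
    - [0,0,0]
    - [0,0,0]
    - [0,0,0]
    - [0,0,0]
    - [0,0,0]
    - [0,0,0]
  hand: [-1,-1,-1,-1,-1,-1]

```text
clock: 39.8
position: [0.5561, 0.2594, 0.1536]
ee_rot: [0.0, 1.0, 0.017, -0.0]
contact_force: [-0.6, -0.1, -0.6]
width: 0.0227
gripper_force: 49.5
```

```bash
python3 - <<'E'
from h import *
s=status.get_state();print(s["position"],s["width"],s["gripper_force"],yawdeg())
plan([.5547,.2603,.0265],91.9)
d=look()
for k,(a,b) in dict(red=((0,150,60),(5,255,255)),yellow=((20,150,120),(32,255,255))).items():
    for p in blob(d,a,b,(110,120,225,230),12): print(k,len(p),p.mean(0).round(1),rect(d,p,.042))
cv2.imwrite("pics/c10.png",cv2.resize(d["pixels"][130:225,110:230,::-1],(720,570),interpolation=cv2.INTER_CUBIC))
E
```

```text
[0.55609369 0.25936604 0.15364116] 0.02265855436473507 49.47784960269928 -88.08011203056232
rotz share 0.0 then xyz [-0.004 -0.003  0.424] tilt [-0.001 -0.    -1.   ] j6 1.86
red 176 [195.3 179.3] {'mean': array([0.563 , 0.1175]), 'centre': array([0.5653, 0.117 ]), 'size': array([69., 21.]), 'yaw': 3.4}
red 20 [195.4 193.8] {'mean': array([0.5195, 0.1162]), 'centre': array([0.519 , 0.1159]), 'size': array([ 6., 21.]), 'yaw': -88.1}
yellow 159 [170.6 178.8] {'mean': array([0.5637, 0.1905]), 'centre': array([0.5631, 0.191 ]), 'size': array([60., 21.]), 'yaw': 2.5}
yellow 15 [170.7 192.5] {'mean': array([0.5227, 0.189 ]), 'centre': array([0.5228, 0.1896]), 'size': array([ 3., 21.]), 'yaw': -88.0}
yellow 14 [170.8 166.6] {'mean': array([0.6004, 0.1913]), 'centre': array([0.6006, 0.1921]), 'size': array([ 3., 21.]), 'yaw': -87.6}
```

View pics/c10.png

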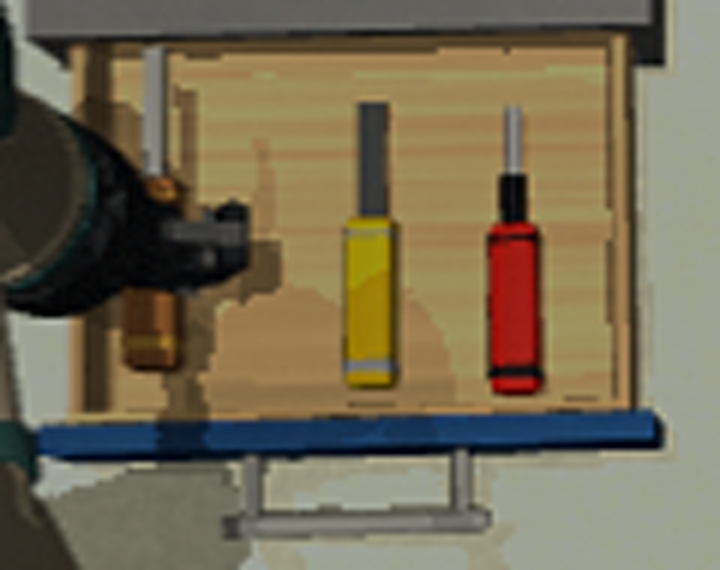

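Red and yellow are placed well, and wood is in position on the left. I'll lower and release it.

>>> apply_moves:
  xyz:
    - [-0.004,-0.003,0.1]
    - [0,0,0.11]
    - [0,0,0.1]
    - [0,0,0.06]
    - [0,0,0.032]
    - [0,0,0.016]
    - [0,0,0.008]
    - [0,0,0]
  rot:
    - [0,0,0]
    - [0,0,0]
    - [0,0,0]
    - [0,0,0]
    - [0,0,0]
    - [0,0,0]
    - [0,0,0]
    - [0,0,0]
  hand: [-1,-1,-1,-1,-1,-1,-1,-1]

```text
clock: 40.85
position: [0.5554, 0.2607, 0.0265]
ee_rot: [-0.0, 1.0, 0.016, 0.001]
contact_force: [-0.7, 0.1, -0.6]
width: 0.0229
gripper_force: 49.5
```

>>> apply_moves:
  xyz:
    - [0,0,0]
    - [0,0,0]
    - [0,0,0]
    - [0,0,-0.05]
    - [0,0,-0.15]
    - [0,0,-0.15]
    - [0,0,-0.15]
    - [0,0,0]
  rot:
    - [0,0,0]
    - [0,0,0]
    - [0,0,0]
    - [0,0,0]
    - [0,0,0]
    - [0,0,0]
    - [0,0,0]
    - [0,0,0]
  hand: [0.1,0.1,0.1,0.1,0.1,0.1,0.1,0.1]

```text
clock: 41.85
position: [0.5577, 0.2615, 0.1816]
ee_rot: [-0.002, 1.0, 0.016, 0.005]
contact_force: [0.7, 0.1, -0.2]
width: 0.047
gripper_force: 0.0
```

```bash
python3 - <<'E'
from h import *
s=status.get_state();print(s["position"],s["width"],s["contact_force"],yawdeg(),s["qpos"].round(2))
plan([.40,.185,.185]); 
E
```

```text
[0.55766149 0.26154295 0.18155952] 0.04701436057240349 [ 0.72565831  0.1237671  -0.17937021] -88.11367801795876 [0.33 0.36 1.5  0.   1.27 1.86]
rotz share 0.0 then xyz [-0.533  0.238 -0.018] tilt [ 0.01   0.004 -1.   ] j6 1.86
```

>>> apply_moves:
  xyz:
    - [-0.09,0.04,0]
    - [-0.15,0.065,0]
    - [-0.15,0.065,0]
    - [-0.1,0.045,0]
    - [-0.053,0.023,0]
    - [0,0,0]
    - [0,0,0]
  rot:
    - [0,0,0]
    - [0,0,0]
    - [0,0,0]
    - [0,0,0]
    - [0,0,0]
    - [0,0,0]
    - [0,0,0]
  hand: [-1,-1,-1,-1,-1,-1,-1]

```text
clock: 42.72
position: [0.396, 0.1844, 0.176]
ee_rot: [-0.0, 1.0, 0.016, 0.001]
contact_force: [0.1, 0.2, 1.0]
width: -0.0002
gripper_force: 0.0
```

```bash
python3 - <<'E'
from h import *
s=status.get_state();print(s["position"],s["width"],yawdeg())
plan([.40,.187,.033],91.9)
d=look(save="t11")
E
```

```text
[0.39601252 0.18437203 0.1760392 ] -0.00019498946331461648 -88.12185353758794
rotz share -0.0 then xyz [ 0.013 -0.008  0.477] tilt [ 0.002  0.001 -1.   ] j6 1.81
```

View pics/t11.png

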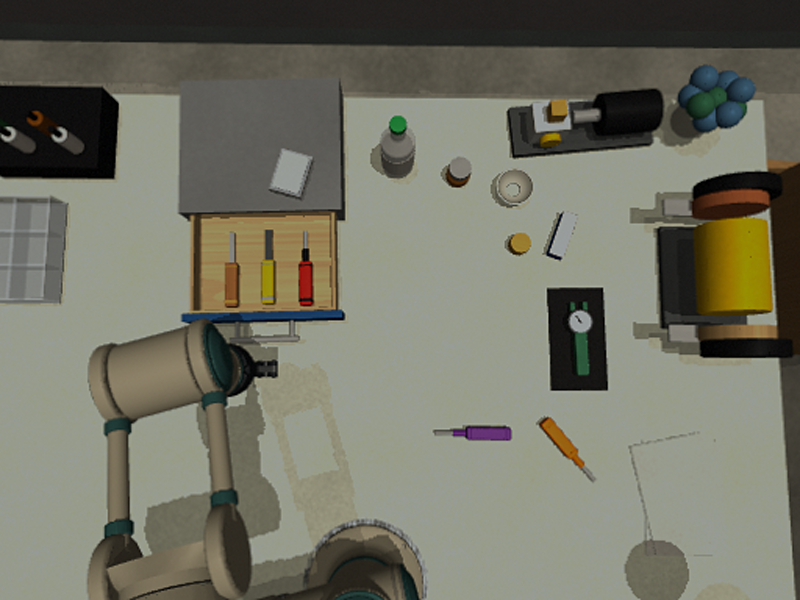

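All three tools lie flat in the drawer: wood (231,270), yellow (267,270), red (305,270). The gauge is on the mat. I'll push the drawer shut with closed fingers against the bar.

>>> apply_moves:
  xyz:
    - [0.005,-0.008,0.1]
    - [0,0,0.12]
    - [0,0,0.12]
    - [0,0,0.08]
    - [0,0,0.04]
    - [0,0,0.01]
    - [0,0,0]
  rot:
    - [0,0,0]
    - [0,0,0]
    - [0,0,0]
    - [0,0,0]
    - [0,0,0]
    - [0,0,0]
    - [0,0,0]
  hand: [-1,-1,-1,-1,-1,-1,-1]

```text
clock: 43.65
position: [0.3967, 0.1866, 0.0352]
ee_rot: [-0.0, 1.0, 0.016, 0.001]
contact_force: [-0.1, 0.6, -0.8]
width: -0.0003
gripper_force: 0.0
```

>>> apply_moves:
  xyz:
    - [0.03,0,0]
    - [0.03,0,0]
    - [0.04,0,0]
    - [0.055,0,0]
    - [0.065,0,0]
    - [0.065,0,0]
    - [0.065,0,0]
    - [0.06,0,0]
  rot:
    - [0,0,0]
    - [0,0,0]
    - [0,0,0]
    - [0,0,0]
    - [0,0,0]
    - [0,0,0]
    - [0,0,0]
    - [0,0,0]
  hand: [-1,-1,-1,-1,-1,-1,-1,-1]

```text
clock: 44.65
position: [0.5199, 0.1903, 0.0346]
ee_rot: [-0.0, 1.0, 0.016, -0.0]
contact_force: [-0.7, -0.3, 0.6]
width: 0.0003
gripper_force: 0.8
```

>>> apply_moves:
  xyz:
    - [0.06,0,0]
    - [0.06,0,0]
    - [0.05,0,0]
    - [0.03,0,0]
    - [0.02,0,0]
    - [0.015,0,0]
    - [0.01,0,0]
    - [0,0,0]
  rot:
    - [0,0,0]
    - [0,0,0]
    - [0,0,0]
    - [0,0,0]
    - [0,0,0]
    - [0,0,0]
    - [0,0,0]
    - [0,0,0]
  hand: [-1,-1,-1,-1,-1,-1,-1,-1]

```text
clock: 45.65
position: [0.5925, 0.1928, 0.0349]
ee_rot: [-0.0, 1.0, 0.016, 0.0]
contact_force: [-0.4, -0.4, -0.1]
width: 0.0002
gripper_force: 0.0
```

```bash
python3 - <<'E'
from h import *
s=status.get_state();print(s["position"],s["contact_force"])
d=look()
b=np.vstack(blob(d,(100,150,60),(125,255,255),(100,110,230,230),20))
t=[(c,b[b[:,0]==c,1].min()-.5) for c in range(190,214)]
w=plane(d,t,.072);print("front back edge x",np.median(w[:,0]),np.median(w[:,1]))
E
```

```text
[0.59252047 0.1928071  0.03488201] [-0.3902611  -0.41335593 -0.08328008]
front back edge x 0.6611106612395682 0.0973662535769959
```

>>> apply_moves:
  xyz:
    - [0.02,0,0]
    - [0.025,0,0]
    - [0.025,0,0]
    - [0.015,0,0]
    - [0.01,0,0]
    - [0,0,0]
  rot:
    - [0,0,0]
    - [0,0,0]
    - [0,0,0]
    - [0,0,0]
    - [0,0,0]
    - [0,0,0]
  hand: [-1,-1,-1,-1,-1,-1]

```text
clock: 46.45
position: [0.6198, 0.1937, 0.0346]
ee_rot: [0.0, 1.0, 0.016, -0.001]
contact_force: [-3.7, -0.1, 1.7]
width: -0.0001
gripper_force: 1.8
```

>>> apply_moves:
  xyz:
    - [0.01,0,0]
    - [0.01,0,0]
    - [0,0,0]
  rot:
    - [0,0,0]
    - [0,0,0]
    - [0,0,0]
  hand: [-1,-1,-1]

```text
clock: 46.82
position: [0.62, 0.1936, 0.0345]
ee_rot: [0.0, 1.0, 0.016, -0.007]
contact_force: [-14.2, -0.4, 9.0]
width: -0.0001
gripper_force: 7.0
```

Against the stop (14 N). I'll back off and check.

>>> apply_moves:
  xyz:
    - [-0.04,0,0]
    - [-0.1,0,0]
    - [-0.15,0,0]
    - [-0.1,0,-0.1]
    - [-0.1,0,-0.15]
    - [-0.1,0,-0.15]
    - [0,0,0]
    - [0,0,0]
  rot:
    - [0,0,0]
    - [0,0,0]
    - [0,0,0]
    - [0,0,0]
    - [0,0,0]
    - [0,0,0]
    - [0,0,0]
    - [0,0,0]
  hand: [-1,-1,-1,-1,-1,-1,-1,-1]

```text
clock: 47.82
position: [0.4507, 0.1881, 0.1549]
ee_rot: [-0.0, 1.0, 0.016, 0.001]
contact_force: [0.9, -0.2, -0.1]
width: 0.0003
gripper_force: 0.0
```

```bash
python3 - <<'E'
from h import *
d=look(save="t12")
b=np.vstack(blob(d,(100,150,60),(125,255,255),(100,110,230,230),20))
t=[(c,b[b[:,0]==c,1].min()-.5) for c in range(190,214)]
w=plane(d,t,.072);print("front back edge x",np.median(w[:,0]),"opening",.5024+.19-np.median(w[:,0]))
E
```

```text
front back edge x 0.6879408242186407 opening 0.004459175781359237
```

View pics/t12.png

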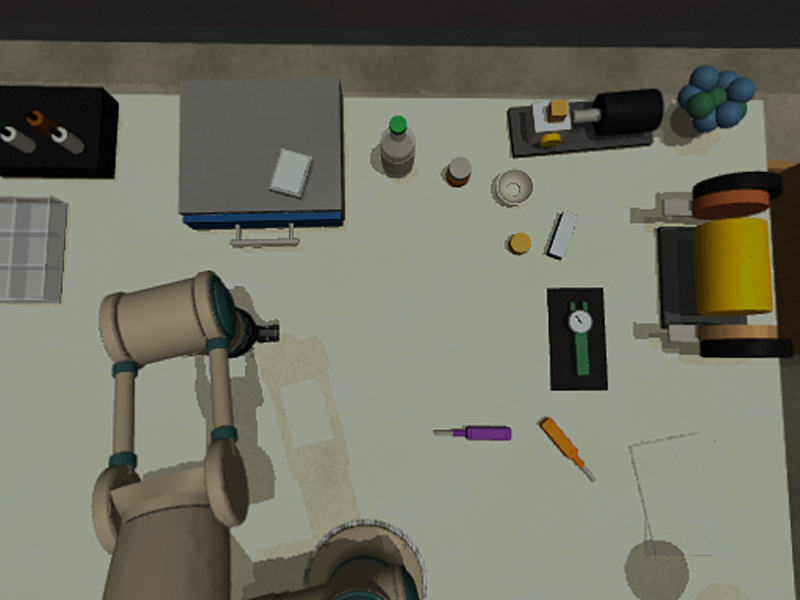

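The drawer is flush against the chest with the stop reached at the predicted 0.620 m. The gauge is on the mat at (580,340) and the other things are where they were.

```bash
python3 -c "
from rig import job
print(job.sign_off())"
```

```text
the job is handed in; nothing more can be done
None
```

The gauge is flat and lengthwise on the mat, the red, yellow and wooden tools are flat in the drawer with handles to the front (no blue tool was there), the drawer is shut and the job is handed in; however, the wrist force read about 149 N for a moment when I first came down on the drawer handle, over the 120 N limit, so the run may be failed for that.

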